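# Brake the decorating turntable and lock it with its pin

## Task

The decorating turntable is still turning. Take its locking pin from the rest, press the pin's foot gently on the turning head above the slot in the base so that it drags the head down to a crawl, below a third of its free speed, let the hole come to a stop over the slot, and push the pin upright and fully home through the hole and into the slot so that the head stays locked; then let go. Never push or knock the head hard, and leave the bowl, the glaze jar and the tool block where they are.

Things in the scene. Friction and masses are not known exactly. Their poses are not given: they have to be found in the camera images.
- turntable: decorating turntable, fixed: grey round foot 210 mm wide and a steel lock block (100 mm radially, 50 mm wide, top at 88 mm) that sticks out from under the head on this frame's -x side. Origin on the turning axis at table height, z up. The aluminium head (220 mm across, 14 mm thick, top face 120 mm above the table when free) turns on it; its hub cap, 28 mm wide, is 4 mm high.
- head (a joint): turning angle of the head (rad), counter-clockwise from above; at 0 and every full turn (2 pi) its hole is exactly over the slot. A slipping drive (0.20 N m) always turns it, unloaded at 0.9 rad/s. Drag slows it: some 2.5 to 8 N of press (friction differs) with the pin's foot at the hole's radius stalls it, half that halves the speed (lag 0.2 s). Caught fast, it knocks hard.
- hole_mouth (a point): centre of the round hole through the head, at the head's top face; hole 16 mm across, through the 14 mm head, its centre 85 mm from the turning axis. Turns with the head and sinks as the head is pressed.
- slot (a point): the spot in the mouth of the fixed slot (at the top of the lock block, 32 mm below the head's top face) that lies right under the hole when the head's angle is 0; 85 mm from the axis. x and y as turntable. The slot runs radially (along x): 75 mm long, from 12 mm inside this point, 14 mm wide (along y), 46 mm deep; its outer end shows beyond the head's rim.
- pin_grip (a point): centre of the locking pin's black grip: square, 22 x 22 mm (sides along x, y), 40 mm high, on a steel collar (28 mm across, 6 mm thick) and a round shaft 12 mm thick, 66 mm long. The foot is 92 mm below this point, the collar's underside 26 mm below. About 150 g. Starts upright in the rest. Home: collar on the head's top face, foot 34 mm deep in the slot.
- pin_foot (a point): centre of the flat end of the pin's foot (10 mm across, bevelled to 12 mm over 1.5 mm)
- pin_collar (a point): centre of the underside of the pin's collar, 66 mm above the foot
- pin: the locking pin; origin at its foot, z up along the shaft
- pin_rest: fixed wooden block 60 x 60 mm, 70 mm high, with an upright 16 mm hole in its middle in which the pin stands with its collar on the block; origin at the centre of its underside
- bowl: terracotta bowl, 120 mm wide, 60 mm high; bystander; origin under its centre
- glaze_jar: small jar 70 mm wide, 90 mm high; bystander; origin under its centre
- tool_block: wooden block 70 x 90 x 50 mm with upright brushes and tools, 135 mm high in all; bystander; origin under its centre
- cushion (a joint): height of the sprung head (m): 0 when free, negative as it is pressed down. It gives 1 mm per newton, at most 12 mm, after which it is rigid; it springs back up round the pin when the hole comes under the foot.
Things that resemble listed ones, but are neither listed nor needed, are in the scene too. What is meant by the pin is not red, and is the smaller of those in its own colour.

How it is judged:
By the outcome, as a careful person would: the job done as asked, in the order asked, and still so for the second after the job is handed in, with the robot touching nothing.
It also fails if it takes over 69 s, if anything falls off the work surface, if the arm or the gripper's body presses on something with over 40 N, if the wrist force passes 120 N, or if a joint passes its speed limit or range.

## Robot

A 7-joint arm with a two-finger parallel gripper is mounted at the origin on the work surface. World frame = base frame: x ahead of the robot, y to its left, z up, the work surface at z = 0. Lengths are in m, angles in rad, forces in N, time in s.
With the tool pointing down it reaches from about 0.4 to 0.925 m from the base axis. Payload 4.1 kg.
Tool frame: the origin (TCP) lies on the centre line of the jaws, within the pads' length; the fingertips stand 25 mm ahead of it and the grasp point (between the pads) lies 6 mm ahead of it (tip_reach is the distance from the TCP to the fingertips, in m); z points along the fingers, y is the direction in which the jaws open and shut (so a half turn about z gives the same grasp; the last joint's range is limited). The gripper opens to 85 mm and grips with 20 to 120 N. Pads are 22 mm wide; open, the fingers measure 114 mm over their backs; the gripper's body (76 mm by 85 mm) begins 54 mm behind the grasp point. The pads swing forward as they close: fully open they stand 13 mm farther back than shut.
Start: joints at [1.115, 0.398, 0.045, 1.537, -0.019, 1.207, -0.051], TCP at [0.227, -0.609, 0.256] pointing down, gripper open.
Joint ranges: [-2.82, 2.82], [-0.49, 2.23], [-1.37, 1.46], [0, 2.46], [-1.36, 4.5], [0.23, 2], [-2.94, 2.94]. Speed limits (rad/s): [2.57, 2.57, 3.14, 3.14, 3.14, 3.14, 3.14].

## Interface

Orientations are given as a unit quaternion [w, x, y, z].
In Python, from cell import * gives the robot as it stands.
- The arm moves only by the tool servo_tool, never from a script. Its argument "targets" is a list of rows, each an object with "delta_pos": the shift along the tool's x, y, z in cm, a list of three; "turn": the turn about the tool's z in rad. A call has 1 to 5 rows; each row shifts and turns the pose as measured when the row begins, along the tool's axes as they then stand; what a row does not reach is not made up. A row lasts 1/8 s, in which the tool goes at most 62.5 mm and 10.7 degrees, less where a joint would pass 70% of its speed; a pose out of reach is approached as far as the arm can. A call is refused whole if a number of a shift passes 6.25 or a number of a turn 0.188, either way. A call with a gripper value outside its range is refused whole. "gripper" is the finger opening in cm, from 0 to 8.54, set as the call begins (left out, the last holds). The fingers move at their own pace and stop on an object; "squeeze" is the grip in N (left out, the last holds). Time passes only in rows, so rows that do not move let the fingers close. It gives the time, the measured TCP pose, the force and the opening at its end, in the units of the state.
- state(): the state, without advancing time (a new reading comes with each control period).
- snapshot(name): name is "scene" or "top" or "wrist"; returns (picture, depth): 400x640x3 uint8, red, green, blue; 400x640 float32, m along the optical axis (not along the pixel's ray), 0 where there is no reading.
- camera_model(name): a dict with "fx", "fy", "cx", "cy" (pixels), "extrinsics" (4x4, takes a point from world to camera coordinates). Camera axes: x right, y down, z forward; pixel columns grow to the right and rows downward; lengths in m; the calibration is good to about 2 mm. The wrist camera is an equidistant fisheye: a pixel r from the principal point sees the ray r / f radians off the axis. A picture is of the moment at which its call begins: read the wrist's pose just before it. camera_model takes no time and is no camera call; for the wrist camera it gives the pose at the moment of the call.
- hand_in(): hands the job in, once; it reports no verdict.
The state is a dict: "t": time; "qpos": joint angles; "joint_vel": joint speeds; "joint_efforts": joint torques, N m; "eef_pos": TCP position; "ee_rot": TCP orientation; "wrist_force": force on the tool from outside, world axes, zero at the start; "moment": the same for the moment, N m; "gripper_width": finger opening in m.
Only numpy, scipy, OpenCV 4.12 (cv2) and the standard library are available. Lean on these libraries where they do the work, as an engineer would, in place of code of your own. Each camera call takes 0.05 s, during which the arm holds its last target.

## Working session

There is one attempt and no reset: what is moved stays moved. The work goes in short steps, Python scripts to look and compute and a tool call to move; the robot and the scene stay as the last step left them, time stands still between calls to the robot, and variables do not carry over. Pictures are saved under pics/ and viewed, and the job is handed in when it is done.

Besides the shell and the picture viewer there is one more tool, called after "Emit:" as name(argument=value, ...) on one line, values as JSON. servo_tool: Moves the arm, as the interface text tells. Its arguments: {"type":"object","properties":{"targets":{"type":"array"},"gripper":{"type":"number"},"squeeze":{"type":"number"}},"required":["targets"]}

```bash
mkdir -p pics; ls; python3 - <<'E'
from cell import *
import cv2, numpy as np
print(state())
for n in ["scene","top"]:
    p,d=snapshot(n); cv2.imwrite(f"pics/{n}0.png",p[:,:,::-1]); np.savez(f"pics/{n}0.npz",p=p,d=d)
    print(n,camera_model(n))
E
```

```text
pics
{'t': 0.0, 'qpos': array([ 1.11498447,  0.39922686,  0.04500927,  1.53790001, -0.01873928,
        1.20691649, -0.05064881]), 'joint_vel': array([-0.00028218, -0.0004617 , -0.00107452,  0.00071391,  0.00231302,
        0.00011467, -0.00046388]), 'joint_efforts': array([ 8.44391125e-04, -4.75120711e+01,  1.36529323e+00, -2.54218912e+01,
        1.15962364e-02,  9.46998858e-03, -1.34718553e-05]), 'eef_pos': array([ 0.22687426, -0.60847831,  0.25523149]), 'ee_rot': array([-9.89079477e-04,  9.84112094e-01,  1.77545367e-01, -2.26466390e-04]), 'wrist_force': array([ 0.22029048, -0.16436385, -0.72587883]), 'moment': array([ 0.00721749, -0.04736253,  0.00190511]), 'gripper_width': 0.08515046781274824}
scene {'fx': 399.5301825745618, 'fy': 399.5301825745618, 'cx': 313.559852353019, 'cy': 198.80773039298842, 'extrinsics': array([[ 0.56749186,  0.82327375, -0.01316515, -0.29335687],
       [ 0.51572752, -0.36787007, -0.77375496, -0.17764331],
       [-0.64185522,  0.43231001, -0.6333482 ,  1.36087929],
       [ 0.        ,  0.        ,  0.        ,  1.        ]])}
top {'fx': 444.9931014820032, 'fy': 444.9931014820032, 'cx': 321.3769016119832, 'cy': 194.39055923730922, 'extrinsics': array([[ 0.0613757 , -0.99810349, -0.00473746, -0.02451497],
       [-0.97604505, -0.05902532, -0.20940888,  0.53004641],
       [ 0.20873211,  0.0174766 , -0.97781669,  1.14973415],
       [ 0.        ,  0.        ,  0.        ,  1.        ]])}
```

View pics/scene0.png

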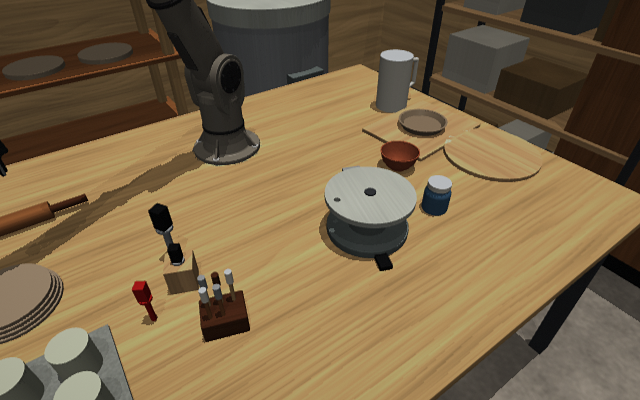

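View pics/top0.png

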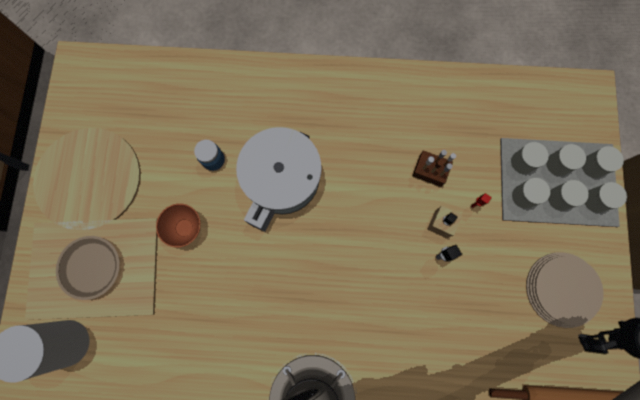

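```bash
python3 - <<'E'
import cv2
s=cv2.imread("pics/scene0.png");t=cv2.imread("pics/top0.png")
a=cv2.resize(s[195:335,120:260],(400,400),interpolation=cv2.INTER_CUBIC)
b=cv2.resize(t[150:270,410:530],(400,400),interpolation=cv2.INTER_CUBIC)
cv2.imwrite("pics/crop1.png",cv2.hconcat([a,b]))
a=cv2.resize(t[120:240,220:340],(400,400),interpolation=cv2.INTER_CUBIC)
b=cv2.resize(s[160:280,310:430],(400,400),interpolation=cv2.INTER_CUBIC)
cv2.imwrite("pics/crop2.png",cv2.hconcat([a,b]))
E
```

```text
(no output)
```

View pics/crop1.png

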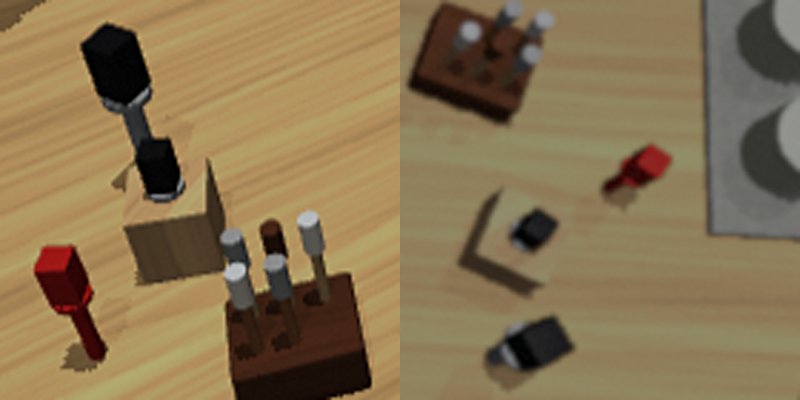

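View pics/crop2.png

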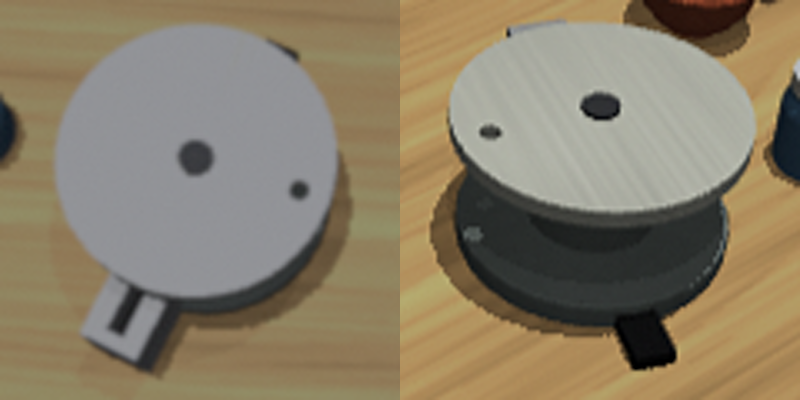

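```bash
cat > h.py <<'E'
import numpy as np, cv2
from cell import *
def inv(cm):
    E=cm["extrinsics"]; return E[:3,:3].T, -E[:3,:3].T@E[:3,3]
def cloud(cm,d):
    v,u=np.indices(d.shape); R,c=inv(cm)
    P=np.stack([(u-cm["cx"])/cm["fx"]*d,(v-cm["cy"])/cm["fy"]*d,d],-1)
    return P@R.T+c
def ray(cm,uv,z):
    R,c=inv(cm); uv=np.atleast_2d(uv).astype(float)
    D=np.stack([(uv[:,0]-cm["cx"])/cm["fx"],(uv[:,1]-cm["cy"])/cm["fy"],np.ones(len(uv))],-1)@R.T
    return c+D*((z-c[2])/D[:,2])[:,None]
E
python3 - <<'E'
from h import *
np.set_printoptions(precision=4,suppress=True)
for n in ["scene","top"]:
    f=np.load(f"pics/{n}0.npz"); p,d=f["p"],f["d"]; cm=camera_model(n); P=cloud(cm,d)
    hsv=cv2.cvtColor(p,cv2.COLOR_RGB2HSV)
    box=dict(scene=(158,235,198,275),top=(438,205,462,232))[n]
    m=np.zeros(d.shape,bool); m[box[1]:box[3],box[0]:box[2]]=1
    g=m&(hsv[...,2]<60)&(P[...,2]>0.07)
    tp=g&(P[...,2]>0.110)
    print(n,"grip",g.sum(),P[g].mean(0),P[g].min(0),P[g].max(0),"top",tp.sum(),P[tp].mean(0))
    if tp.sum()>5: print(cv2.minAreaRect(P[tp][:,:2].astype(np.float32)*1000))
    # rest top
    r=m&(abs(P[...,2]-0.07)<0.004)&(hsv[...,2]>80); 
    print("rest top",r.sum(), P[r].mean(0), cv2.minAreaRect(P[r][:,:2].astype(np.float32)*1000))
    # head
    hb=dict(scene=(315,160,425,235),top=(228,120,330,235))[n]
    m=np.zeros(d.shape,bool); m[hb[1]:hb[3],hb[0]:hb[2]]=1
    hd=m&(abs(P[...,2]-0.12)<0.012)
    print("head z",np.median(P[hd][:,2]),hd.sum())
    c=max(cv2.findContours(hd.astype(np.uint8),0,1)[0],key=cv2.contourArea)[:,0]
    W=ray(cm,c,0.12); print("circle",cv2.minEnclosingCircle(W[:,:2].astype(np.float32)), W[:,:2].mean(0))
    A=np.c_[W[:,:2],np.ones(len(W))]; s=np.linalg.lstsq(A,(W[:,:2]**2).sum(1),rcond=None)[0]
    print(" lsq",s[:2]/2,np.sqrt(s[2]+(s[:2]**2).sum()/4))
    dk=(m&(hsv[...,2]<110)&(abs(P[...,2]-0.12)<0.02)).astype(np.uint8)
    for cc in cv2.findContours(dk,0,1)[0]:
        if cv2.contourArea(cc)>8:
            M=cv2.moments(cc); uv=[M["m10"]/M["m00"],M["m01"]/M["m00"]]; print("dark",uv,cv2.contourArea(cc),ray(cm,uv,0.12)[0],ray(cm,uv,0.124)[0])
    # lock block
    lb=m&(abs(P[...,2]-0.088)<0.006)
    print("lock",lb.sum(), cv2.minAreaRect(P[lb][:,:2].astype(np.float32)*1000) if lb.sum()>5 else 0)
    if n=="top":
        # bystanders
        for nm,bx in dict(bowl=(150,198,206,255),jar=(190,135,228,175),tool=(410,145,460,190),big=(430,240,465,268),red=(468,190,495,212)).items():
            q=P[bx[1]:bx[3],bx[0]:bx[2]].reshape(-1,3); q=q[q[:,2]>0.015]; print(nm,q.min(0),q.max(0))
E
```

```text
scene grip 279 [ 0.4761 -0.3301  0.0993] [ 0.3871 -0.3436  0.0703] [ 0.4914 -0.3158  0.1191] top 100 [ 0.4797 -0.3298  0.1155]
((478.34027099609375, -329.61578369140625), (22.10094451904297, 22.161895751953125), 56.586761474609375)
rest top 438 [ 0.4838 -0.3303  0.0706] ((451.4588317871094, -320.50103759765625), (62.5307731628418, 117.75007629394531), 71.13701629638672)
head z 0.12092717262915958 4460
circle ((0.5848648548126221, 0.1177472248673439), 0.11749446392059326) [0.5899 0.1159]
 lsq [0.5851 0.1185] 0.11305028183410792
dark [336.70666666666665, 199.37333333333333] 12.5 [0.5565 0.0412 0.12  ] [0.5603 0.0382 0.124 ]
dark [367.38021836865767, 220.31663455362877] 259.5 [0.6545 0.0523 0.12  ] [0.6576 0.0492 0.124 ]
dark [369.8280423280423, 191.5] 63.0 [0.579  0.1245 0.12  ] [0.5827 0.121  0.124 ]
lock 33 ((434.7458801269531, 181.71066284179688), (50.32010269165039, 11.057671546936035), 75.24977111816406)
top grip 96 [ 0.4743 -0.3217  0.12  ] [ 0.2789 -0.3398  0.0789] [ 0.4893 -0.0133  1.2351] top 61 [ 0.4751 -0.3219  0.1333]
((377.9635314941406, -178.65676879882812), (21.794326782226562, 384.9788818359375), 34.1701545715332)
rest top 296 [ 0.4797 -0.3285  0.0694] ((478.1209716796875, -329.1636657714844), (59.991798400878906, 60.95917510986328), 69.08647918701172)
head z 0.11922194236824168 5417
circle ((0.5817862749099731, 0.12192770838737488), 0.11132799088954926) [0.5807 0.1218]
 lsq [0.5818 0.1222] 0.10918884528983293
dark [278.27293064876955, 166.8612975391499] 74.5 [0.5832 0.1229 0.12  ] [0.5821 0.1225 0.124 ]
lock 314 ((459.8631896972656, 172.1616668701172), (50.660804748535156, 54.24755096435547), 68.89421081542969)
bowl [ 0.2789 -0.0133  0.0151] [0.4835 0.4749 1.2351]
jar [ 0.2789 -0.0133  0.0159] [0.6557 0.3591 1.2351]
tool [ 0.2789 -0.3485  0.015 ] [ 0.6758 -0.0133  1.2351]
big [ 0.2789 -0.3414  0.0155] [ 0.4068 -0.0133  1.2351]
red [ 0.2789 -0.4311  0.0153] [ 0.5487 -0.0133  1.2351]
```

```bash
python3 - <<'E'
from h import *
import cell; print([x for x in dir(cell) if x[0]!='_'])
np.set_printoptions(precision=3,suppress=True)
f=np.load("pics/top0.npz"); p,d=f["p"],f["d"]; P=cloud(camera_model("top"),d)
for nm,bx in dict(bowl=(150,198,206,255),jar=(190,135,228,175),tool=(410,145,460,190),big=(430,240,465,268),red=(468,190,495,212),rest=(425,200,460,239),lever=(295,130,312,150)).items():
    q=P[bx[1]:bx[3],bx[0]:bx[2]].reshape(-1,3);dd=d[bx[1]:bx[3],bx[0]:bx[2]].ravel(); q=q[(q[:,2]>0.012)&(dd>0.1)]; print(nm,q.min(0),q.max(0))
f=np.load("pics/scene0.npz"); p,d=f["p"],f["d"]; P=cloud(camera_model("scene"),d)
for nm,bx in dict(big=(148,203,175,236),red=(130,278,160,325),tool=(195,265,250,340),lever=(372,252,394,272)).items():
    q=P[bx[1]:bx[3],bx[0]:bx[2]].reshape(-1,3);dd=d[bx[1]:bx[3],bx[0]:bx[2]].ravel(); q=q[(q[:,2]>0.012)&(dd>0.1)]; print(nm,q.min(0),q.max(0))
R=np.array([[np.cos(2*np.arctan2(.177545,.984112)),np.sin(2*np.arctan2(.177545,.984112))],[np.sin(2*np.arctan2(.177545,.984112)),-np.cos(2*np.arctan2(.177545,.984112))]])
print(R, "delta cm", R.T@(np.array([.478,-.3295])-[.2269,-.6085])*100)
E
```

```text
['IKError', 'camera_model', 'hand_in', 'snapshot', 'state', 'tip_reach']
bowl [0.345 0.325 0.012] [0.483 0.48  0.065]
jar [0.591 0.291 0.012] [0.656 0.359 0.096]
tool [ 0.583 -0.349  0.012] [ 0.676 -0.244  0.14 ]
big [ 0.367 -0.341  0.013] [ 0.407 -0.303  0.162]
red [ 0.521 -0.431  0.014] [ 0.549 -0.403  0.116]
rest [ 0.44  -0.361  0.012] [ 0.518 -0.29   0.12 ]
lever [0.633 0.041 0.012] [0.721 0.087 0.125]
big [ 0.368 -0.343  0.072] [ 0.407 -0.303  0.159]
red [ 0.521 -0.432  0.012] [ 0.549 -0.404  0.115]
tool [ 0.462 -0.351  0.012] [ 0.675 -0.246  0.138]
lever [0.668 0.054 0.012] [0.72  0.102 0.024]
[[ 0.937  0.349]
 [ 0.349 -0.937]] delta cm [ 33.277 -17.366]
```

Emit:
servo_tool(targets=[{"delta_pos": [5.5, -2.85, 0], "turn": 0}, {"delta_pos": [5.5, -2.85, 0], "turn": 0}, {"delta_pos": [5.5, -2.85, 0], "turn": 0}, {"delta_pos": [5.5, -2.85, 0], "turn": 0}, {"delta_pos": [5.5, -2.85, 0], "turn": 0}])

```text
t: 0.72
eef_pos: [0.433, -0.3801, 0.2521]
ee_rot: [-0.001, 0.985, 0.171, -0.003]
wrist_force: [0.5, -0.3, 0.6]
gripper_width: 0.0849
```

Emit:
servo_tool(targets=[{"delta_pos": [0, 0, 0], "turn": 0.18}, {"delta_pos": [0, 0, 0], "turn": 0.18}, {"delta_pos": [0, 0, 0], "turn": 0.18}, {"delta_pos": [0, 0, 0], "turn": 0.18}, {"delta_pos": [0, 0, 0], "turn": 0}])

```text
t: 1.35
eef_pos: [0.4378, -0.3714, 0.2497]
ee_rot: [-0.003, 0.982, -0.19, -0.004]
wrist_force: [-0.6, 0.9, -0.6]
gripper_width: 0.0854
```

```bash
cat >> h.py <<'E'
from scipy.spatial.transform import Rotation as Ro
np.set_printoptions(precision=4,suppress=True)
def toolR(s): return Ro.from_quat(np.array(s["ee_rot"])[[1,2,3,0]]).as_matrix()
def tod(s,target): return toolR(s).T@(np.array(target)-s["eef_pos"])*100
def yaw(s):
    R=toolR(s); return np.degrees(np.arctan2(R[1,1],R[0,1])), R[:,2]
def wray(cm,uv,z):
    R,c=inv(cm); uv=np.atleast_2d(uv).astype(float)
    x=uv[:,0]-cm["cx"];y=uv[:,1]-cm["cy"];r=np.hypot(x,y);th=r/cm["fx"];k=np.where(r>0,np.sin(th)/np.maximum(r,1e-9),0)
    D=np.stack([x*k,y*k,np.cos(th)],-1)@R.T
    return c+D*((z-c[2])/D[:,2])[:,None]
def wpix(cm,P):
    E=cm["extrinsics"];q=E[:3,:3]@np.array(P)+E[:3,3];th=np.arctan2(np.hypot(q[0],q[1]),q[2]);r=th*cm["fx"];h=np.hypot(q[0],q[1]);return cm["cx"]+r*q[0]/h,cm["cy"]+r*q[1]/h
E
python3 - <<'E'
from h import *
s=state(); cm=camera_model("wrist"); p,d=snapshot("wrist"); cv2.imwrite("pics/w1.png",p[:,:,::-1]); np.savez("pics/w1.npz",p=p,d=d,E=cm["extrinsics"])
print(s["t"],s["eef_pos"],yaw(s),s["wrist_force"],s["qpos"], tip_reach() if callable(tip_reach) else tip_reach)
print(cm); print("delta",tod(s,[.478,-.3295,.105])); print(wpix(cm,[.478,-.3295,.116]))
E
```

```text
1.35 [ 0.4378 -0.3714  0.2497] (np.float64(-111.96512886456415), array([-0.0072,  0.0073, -0.9999])) [-0.5992  0.9254 -0.5552] [ 0.6211  0.2741  0.0107  1.7235 -0.005   1.1542 -1.3206] 0.025
{'fx': 309.70691628693146, 'fy': 309.70691628693146, 'cx': 319.44560492415, 'cy': 196.73345173827468, 'extrinsics': array([[-0.3741, -0.9274, -0.0038, -0.1809],
       [-0.8847,  0.3556,  0.3014,  0.4803],
       [-0.2782,  0.1161, -0.9535,  0.5362],
       [ 0.    ,  0.    ,  0.    ,  1.    ]])}
delta [ 2.2941 -5.3315 14.4667]
(np.float64(254.16915286015265), np.float64(167.10941231453845))
```

View pics/w1.png

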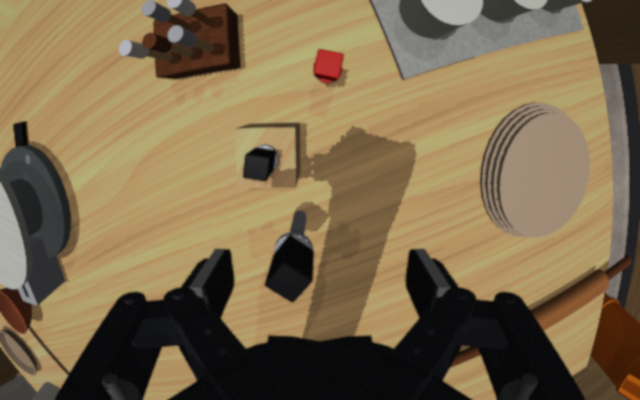

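```bash
python3 - <<'E'
from h import *
f=np.load("pics/w1.npz"); p=f["p"]; cm=camera_model("wrist"); cm["extrinsics"]=f["E"]
c=cv2.resize(p[115:195,220:310,::-1],None,fx=7,fy=7,interpolation=cv2.INTER_CUBIC); cv2.imwrite("pics/w1c.png",c)
E
```

```text
(no output)
```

View pics/w1c.png

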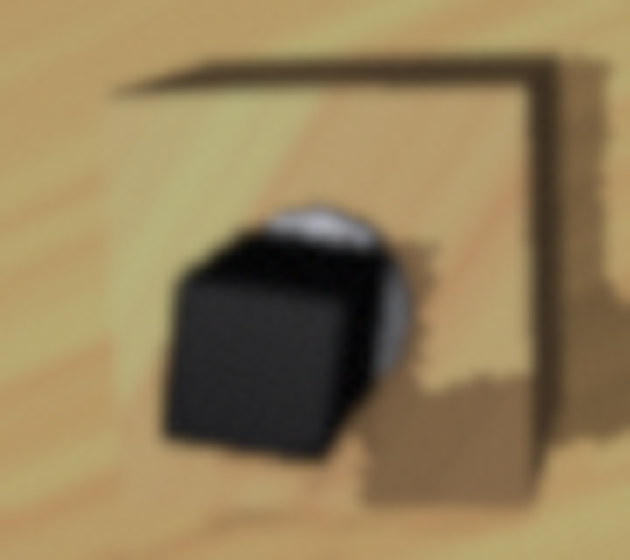

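```bash
python3 - <<'E'
from h import *
f=np.load("pics/w1.npz"); p=f["p"]; cm=camera_model("wrist"); cm["extrinsics"]=f["E"]
def go(c,z):
    c=np.array(c)/7-0.43+[220,115]; W=wray(cm,c,z)[:,:2]; print(W, W.mean(0))
    e=np.roll(W,-1,0)-W; print(np.hypot(*e.T),np.degrees(np.arctan2(e[:,1],e[:,0]))%90)
go([(178,278),(347,287),(326,460),(163,437)],0.116)
go([(110,93),(526,88),(534,503)],0.07)
print(wray(cm,np.array([[300,240]])/7+[220,115],.07))
s=state();print(tod(s,[.478,-.3295,.105]))
E
```

```text
[[ 0.491  -0.3268]
 [ 0.482  -0.3453]
 [ 0.4637 -0.3342]
 [ 0.4741 -0.3167]] [ 0.4777 -0.3308]
[0.0205 0.0213 0.0203 0.0197] [64.     58.8457 59.5067 59.2186]
[[ 0.516  -0.3151]
 [ 0.4934 -0.369 ]
 [ 0.4388 -0.3471]] [ 0.4827 -0.3437]
[0.0585 0.0588 0.0835] [67.2324 68.1427 22.5425]
[[ 0.4856 -0.3318  0.07  ]]
[ 2.3022 -5.3284 14.4655]
```

Emit:
servo_tool(targets=[{"delta_pos": [2.35, -5.4, 0], "turn": 0}, {"delta_pos": [0, 0, 3], "turn": 0.14}, {"delta_pos": [0, 0, 0], "turn": 0}], gripper=8.5)

```text
t: 1.78
eef_pos: [0.4801, -0.33, 0.2191]
ee_rot: [-0.002, 0.966, -0.257, -0.004]
wrist_force: [-0.1, -0.2, -1.3]
gripper_width: 0.0851
```

```bash
python3 - <<'E'
from h import *
s=state(); print(s["t"],s["eef_pos"],yaw(s),tod(s,[.478,-.330,.105]),s["wrist_force"])
cm=camera_model("wrist"); p,d=snapshot("wrist"); cv2.imwrite("pics/w2.png",p[:,:,::-1]); print(wpix(cm,[.478,-.33,.116]))
E
```

```text
1.775 [ 0.4801 -0.33    0.2191] (np.float64(-119.77302273199392), array([-0.0069,  0.0069, -1.    ])) [-0.0715  0.1351 11.4081] [-0.1058 -0.2251 -1.2862]
(np.float64(319.3776640436658), np.float64(206.02575300583334))
```

View pics/w2.png

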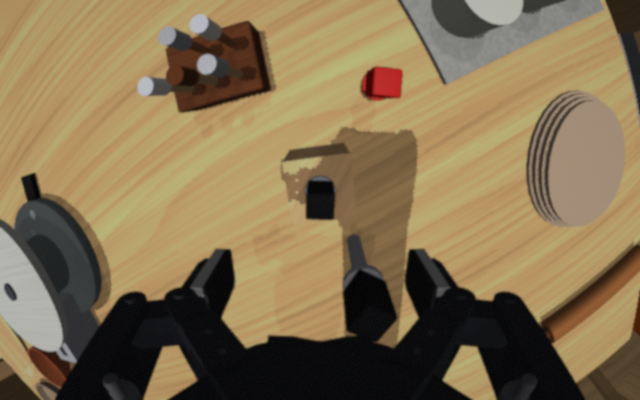

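Emit:
servo_tool(targets=[{"delta_pos": [-0.05, 0.1, 4], "turn": 0}, {"delta_pos": [0, 0, 4], "turn": 0}, {"delta_pos": [0, 0, 2.5], "turn": 0}, {"delta_pos": [0, 0, 0], "turn": 0}])

```text
t: 2.33
eef_pos: [0.4844, -0.3344, 0.1202]
ee_rot: [-0.001, 0.968, -0.252, 0.004]
wrist_force: [1.1, -0.2, 0.8]
gripper_width: 0.0851
```

```bash
python3 - <<'E'
from h import *
s=state(); print(s["t"],s["eef_pos"],yaw(s),tod(s,[.478,-.330,.105]),s["wrist_force"])
E
```

```text
2.325 [ 0.4844 -0.3344  0.1202] (np.float64(-119.19029179319733), array([ 0.0084, -0.0001, -1.    ])) [-0.7892 -0.0684  1.5121] [ 1.1399 -0.1966  0.7638]
```

Emit:
servo_tool(targets=[{"delta_pos": [-0.8, -0.05, 0.7], "turn": 0}, {"delta_pos": [0, 0, 0.8], "turn": 0}, {"delta_pos": [0, 0, 0], "turn": 0}])

```text
t: 2.7
eef_pos: [0.4793, -0.3319, 0.1084]
ee_rot: [-0.0, 0.968, -0.251, 0.007]
wrist_force: [1.0, -0.4, -0.1]
gripper_width: 0.0848
```

```bash
python3 - <<'E'
from h import *
s=state(); print(s["t"],s["eef_pos"],yaw(s),tod(s,[.478,-.330,.105]),s["wrist_force"])
E
```

```text
2.7 [ 0.4793 -0.3319  0.1084] (np.float64(-119.1280176300642), array([ 0.0144, -0.0036, -0.9999])) [-0.2093 -0.0979  0.3395] [ 0.9741 -0.3604 -0.1078]
```

Emit:
servo_tool(targets=[{"delta_pos": [-0.15, -0.1, 0.2], "turn": 0}, {"delta_pos": [0, 0, 0], "turn": 0}, {"delta_pos": [0, 0, 0], "turn": 0}, {"delta_pos": [0, 0, 0], "turn": 0}, {"delta_pos": [0, 0, 0], "turn": 0}], gripper=1.0, squeeze=50)

```text
t: 3.32
eef_pos: [0.4794, -0.3304, 0.1075]
ee_rot: [0.0, 0.968, -0.251, 0.009]
wrist_force: [0.4, 0.0, 0.4]
gripper_width: 0.0213
```

```bash
python3 - <<'E'
from h import *
s=state(); print(s["t"],s["eef_pos"],yaw(s),tod(s,[.478,-.330,.105]),s["wrist_force"],s["gripper_width"])
E
```

```text
3.325 [ 0.4794 -0.3304  0.1075] (np.float64(-119.0819799031046), array([ 0.0164, -0.0046, -0.9999])) [-0.1473  0.0345  0.2469] [0.3597 0.0308 0.411 ] 0.021267711444144157
```

Emit:
servo_tool(targets=[{"delta_pos": [0, 0, -4], "turn": 0}, {"delta_pos": [0, 0, -5], "turn": 0}, {"delta_pos": [0, 0, -6], "turn": -0.18}, {"delta_pos": [0, 0, -5], "turn": -0.18}, {"delta_pos": [0, 0, 0], "turn": -0.18}])

```text
t: 3.95
eef_pos: [0.476, -0.3291, 0.311]
ee_rot: [0.002, 1.0, 0.025, 0.007]
wrist_force: [0.7, 0.3, -3.2]
gripper_width: 0.0216
```

Emit:
servo_tool(targets=[{"delta_pos": [0, 0, 0], "turn": -0.18}, {"delta_pos": [0, 0, 0], "turn": -0.18}, {"delta_pos": [0, 0, 0], "turn": -0.18}, {"delta_pos": [0, 0, 0], "turn": -0.18}, {"delta_pos": [0, 0, 0], "turn": -0.18}])

```text
t: 4.58
eef_pos: [0.4741, -0.3286, 0.3089]
ee_rot: [0.003, 0.882, 0.471, 0.004]
wrist_force: [0.7, 0.5, -1.2]
gripper_width: 0.0209
```

```bash
python3 - <<'E'
from h import *
s=state(); print(s["t"],s["eef_pos"],yaw(s),tod(s,[.503,.152,.27]),s["wrist_force"],s["gripper_width"],s["qpos"])
E
```

```text
4.575 [ 0.4741 -0.3286  0.3089] (np.float64(-33.845426644522334), array([ 0.0105, -0.0021, -0.9999])) [ 41.5121 -24.406    3.8211] [ 0.7434  0.4946 -1.1974] 0.02092066144389549 [ 0.6951  0.2314 -0.1943  1.6467  0.0432  1.2577 -0.0978]
```

Emit:
servo_tool(targets=[{"delta_pos": [5.1, -3.0, 0], "turn": 0}, {"delta_pos": [5.1, -3.0, 0], "turn": 0}, {"delta_pos": [5.1, -3.0, 0], "turn": 0}, {"delta_pos": [5.1, -3.0, 0], "turn": 0}, {"delta_pos": [5.1, -3.0, 0], "turn": 0}])

```text
t: 5.2
eef_pos: [0.4903, -0.0318, 0.3049]
ee_rot: [0.003, 0.885, 0.465, 0.002]
wrist_force: [0.5, -0.9, -1.9]
gripper_width: 0.0213
```

```bash
python3 - <<'E'
from h import *
s=state(); print(s["t"],s["eef_pos"],yaw(s),tod(s,[.503,.152,.27]),s["wrist_force"],s["gripper_width"],s["qpos"])
E
```

```text
5.2 [ 0.4903 -0.0318  0.3049] (np.float64(-34.566634215062194), array([ 0.0067, -0.0033, -1.    ])) [15.8512 -9.4098  3.4404] [ 0.4918 -0.9418 -1.8702] 0.021335722619543397 [ 0.3656  0.0862 -0.4153  1.831   0.0407  1.2255 -0.6652]
```

Emit:
servo_tool(targets=[{"delta_pos": [5.0, -3.0, 0.5], "turn": 0}, {"delta_pos": [5.0, -3.0, 0.5], "turn": 0}, {"delta_pos": [5.0, -3.0, 0.5], "turn": -0.18}, {"delta_pos": [0, 0, 0], "turn": -0.18}, {"delta_pos": [0, 0, 0], "turn": -0.18}])

```text
t: 5.82
eef_pos: [0.4983, 0.1545, 0.2872]
ee_rot: [0.003, 0.723, 0.691, 0.001]
wrist_force: [0.5, -0.0, -2.3]
gripper_width: 0.0218
```

```bash
python3 - <<'E'
from h import *
s=state(); print(s["t"],s["eef_pos"],yaw(s),tod(s,[.503,.152,.255]),s["wrist_force"],s["gripper_width"],s["qpos"])
cm=camera_model("wrist"); p,d=snapshot("wrist"); cv2.imwrite("pics/w3.png",p[:,:,::-1]);np.savez("pics/w3.npz",p=p,d=d,E=cm["extrinsics"])
R,c=inv(cm); print("cam",c); R=toolR(s); 
print("foot pix",wpix(cm,s["eef_pos"]+R[:,2]*.1035)); print("slot pix",wpix(cm,[.503,.152,.088]))
p,d=snapshot("top"); cv2.imwrite("pics/top1.png",p[:,:,::-1])
E
```

```text
5.825 [0.4983 0.1545 0.2872] (np.float64(-2.5456767769657436), array([ 0.0049, -0.0022, -1.    ])) [-0.2178  0.4669  3.2257] [ 0.5275 -0.0212 -2.3109] 0.021808181006610045 [ 0.1676  0.1782 -0.6255  1.7874  0.1157  1.208  -0.5357]
cam [0.4994 0.2288 0.4038]
foot pix (np.float64(321.4022363726789), np.float64(204.90673043691203))
slot pix (np.float64(324.45292919461065), np.float64(177.4539263472473))
```

View pics/w3.png

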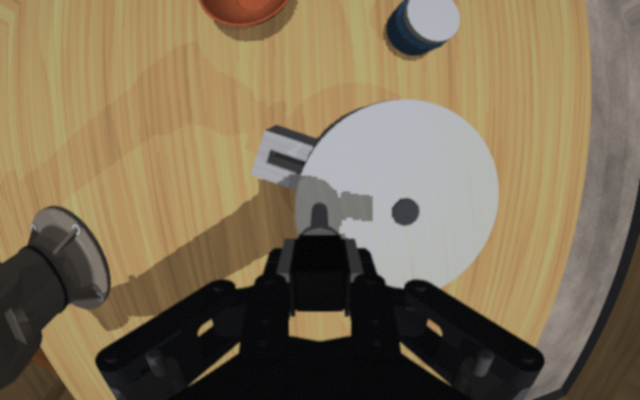

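```bash
python3 - <<'E'
from h import *
f=np.load("pics/w3.npz"); p=f["p"]
a=cv2.resize(p[115:220,240:350,::-1],None,fx=7,fy=5.7*7/5.7,interpolation=cv2.INTER_CUBIC)
cv2.imwrite("pics/w3c.png",a[:600])
cm=camera_model("wrist"); cm["extrinsics"]=f["E"]
g=cv2.cvtColor(p,cv2.COLOR_RGB2GRAY)
m=np.zeros_like(g);m[190:232,385:425]=(g[190:232,385:425]<110)
M=cv2.moments(m,True);uv=[M["m10"]/M["m00"],M["m01"]/M["m00"]];print("hub",uv,M["m00"],wray(cm,uv,.124))
# rim circle
mm=(g>140).astype(np.uint8)
m2=np.zeros_like(mm); m2[95:290,330:505]=mm[95:290,330:505]
hsv=cv2.cvtColor(p,cv2.COLOR_RGB2HSV); m2&=(hsv[...,1]<40).astype(np.uint8)
c=max(cv2.findContours(m2,0,1)[0],key=cv2.contourArea)[:,0]; c=c[(c[:,0]>405)]
c=c[(c[:,1]>105)&(c[:,1]<270)]
W=wray(cm,c,.12)[:,:2]; r=np.hypot(*(W-[.582,.1215]).T); W=W[r>.1]
A=np.c_[W,np.ones(len(W))]; s=np.linalg.lstsq(A,(W**2).sum(1),rcond=None)[0]; print("rim",s[:2]/2,np.sqrt(s[2]+(s[:2]**2).sum()/4),len(W))
E
```

```text
hub [404.96942446043164, 211.36870503597123] 556.0 [[0.5808 0.1232 0.124 ]]
rim [0.5813 0.1224] 0.10917736880171679 176
```

View pics/w3c.png

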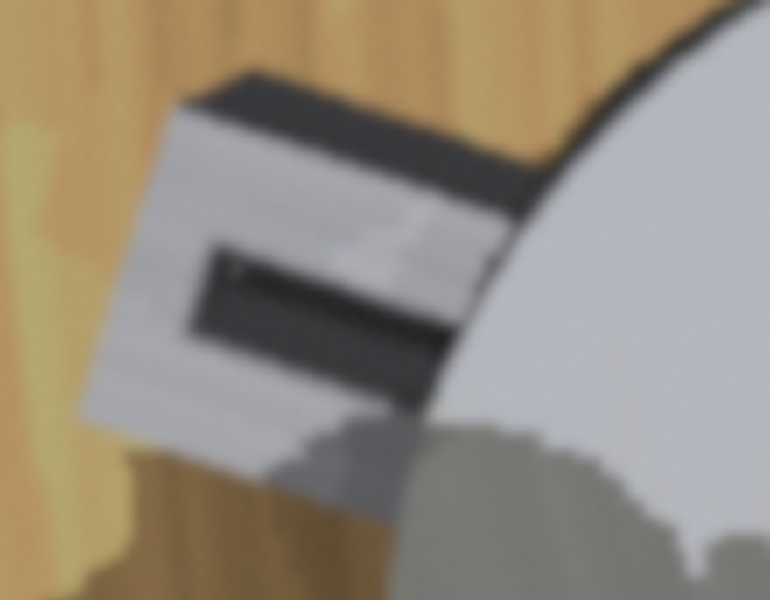

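View pics/top1.png

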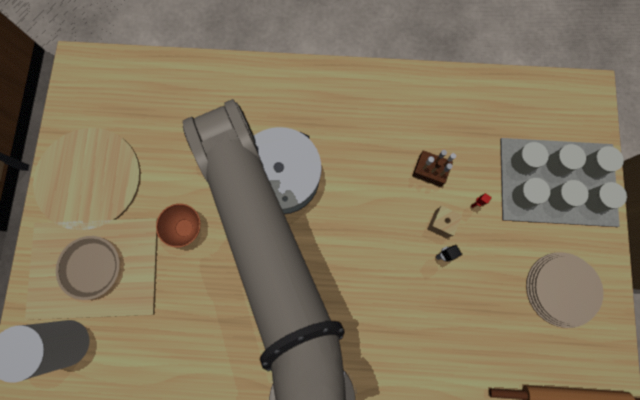

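```bash
python3 - <<'E'
from h import *
f=np.load("pics/w3.npz"); cm=camera_model("wrist"); cm["extrinsics"]=f["E"]
def w(c): return wray(cm,np.array(c)/7-.43+[240,115],.088)[:,:2]
ax=np.array([.5812,.1225])
u=w([(218,243),(455,325)]); l=w([(190,330),(415,412)]); b=w([(178,105),(520,215)]); b2=w([(82,415),(390,522)])
for q in (u,l,b,b2): e=q[0]-q[1]; print(q,np.degrees(np.arctan2(e[1],e[0])))
def off(q,phi):
    n=np.array([-np.sin(phi),np.cos(phi)]); return (q-ax)@n*1000
for ph in (157.5,158,158.5,159,159.5):
    r=np.radians(ph); d=np.array([np.cos(r),np.sin(r)])
    print(ph,"u",off(u,r),"l",off(l,r),"b",off(b,r),off(b2,r),"rad",(u-ax)@d*1000,(l-ax)@d*1000,(b-ax)@d*1000, "slot",ax+.085*d)
E
```

```text
[[0.4487 0.1847]
 [0.4831 0.1705]] 157.52200562222401
[[0.4435 0.1719]
 [0.4764 0.1576]] 156.52796136661127
[[0.4443 0.2056]
 [0.4935 0.1865]] 158.74691775465124
[[0.4257 0.1598]
 [0.4716 0.1407]] 157.38131946337793
157.5 u [-6.8164 -6.8307] l [7.0659 7.6751] b [-24.4077 -25.5577] [25.0298 25.1327] rad [146.189  108.9635] [146.1286 110.2264] [158.2981 105.4629] slot [0.5027 0.155 ]
158 u [-8.0919 -7.7813] l [5.7905 6.7129] b [-25.7881 -26.477 ] [23.6505 24.1871] rad [146.124  108.8997] [146.1847 110.2892] [158.079  105.2358] slot [0.5024 0.1543]
158.5 u [-9.3667 -8.7313] l [4.5146 5.7502] b [-27.1666 -27.3944] [22.2693 23.2396] rad [146.0478 108.8277] [146.2296 110.3436] [157.848  105.0008] slot [0.5021 0.1537]
159 u [-10.6409  -9.6807] l [3.2383 4.7871] b [-28.543  -28.3096] [20.8865 22.2904] rad [145.9605 108.7473] [146.2635 110.3896] [157.6049 104.7577] slot [0.5018 0.153 ]
159.5 u [-11.9142 -10.6293] l [1.9618 3.8236] b [-29.9173 -29.2227] [19.5021 21.3395] rad [145.8621 108.6587] [146.2861 110.4272] [157.3498 104.5067] slot [0.5016 0.1523]
```

```bash
python3 - <<'E'
from h import *
f=np.load("pics/w3.npz"); p=f["p"]; d=f["d"]
cv2.imwrite("pics/w3d.png",cv2.resize(p[190:250,290:350,::-1],None,fx=9,fy=9,interpolation=cv2.INTER_CUBIC))
print(d[200:240:3,320])
E
```

```text
[0.2984 0.2289 0.2214 0.2159 0.2096 0.2018 0.1979 0.1945 0.1887 0.1623
 0.1613 0.1614 0.1577 0.1543]
```

View pics/w3d.png

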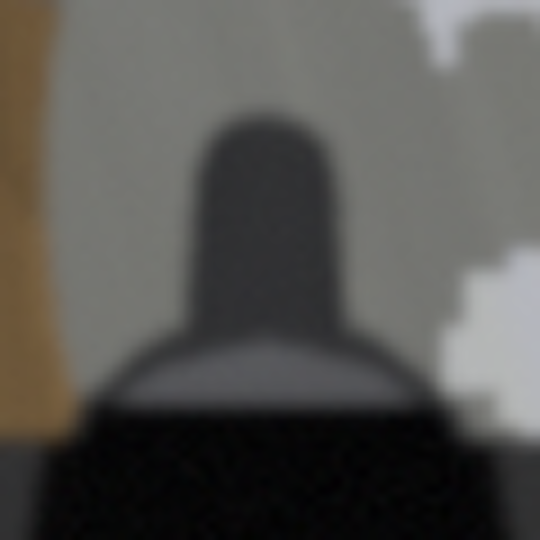

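```bash
python3 - <<'E'
from h import *
f=np.load("pics/w3.npz"); cm=camera_model("wrist"); cm["extrinsics"]=f["E"]
s=state(); R=toolR(s)
print(wray(cm,[[319,202.2]],.1843), "pred foot",s["eef_pos"]+R[:,2]*.1035, s["eef_pos"])
print(R)
E
```

```text
[[0.4971 0.1566 0.1843]] pred foot [0.4987 0.1544 0.1839] [0.4981 0.1545 0.2874]
[[ 0.051   0.9987  0.0049]
 [ 0.9987 -0.051  -0.0015]
 [-0.0012  0.005  -1.    ]]
```

Emit:
servo_tool(targets=[{"delta_pos": [0.38, 0.56, 2], "turn": 0}, {"delta_pos": [0, 0, 2], "turn": 0}, {"delta_pos": [0, 0, 0.6], "turn": 0}, {"delta_pos": [0, 0, 0], "turn": 0}])

```text
t: 6.42
eef_pos: [0.5045, 0.1562, 0.2365]
ee_rot: [0.002, 0.729, 0.685, -0.0]
wrist_force: [-0.6, 0.2, -2.2]
gripper_width: 0.0215
```

```bash
cat > look.py <<'E'
from h import *
import sys
n=sys.argv[1]
s=state(); cm=camera_model("wrist"); p,d=snapshot("wrist"); np.savez(f"pics/{n}.npz",p=p,d=d,E=cm["extrinsics"],pos=s["eef_pos"],q=s["ee_rot"])
print(s["t"],s["eef_pos"],yaw(s),s["wrist_force"],s["gripper_width"])
R=toolR(s); print("footpred z",(s["eef_pos"]+R[:,2]*.1035)); print(R.T)
p=p.copy(); cv2.imwrite(f"pics/{n}.png",p[:,:,::-1]); cv2.imwrite(f"pics/{n}c.png",cv2.resize(p[120:240,240:400,::-1],None,fx=5,fy=5,interpolation=cv2.INTER_CUBIC))
E
python3 look.py w4
```

```text
6.425 [0.5045 0.1562 0.2365] (np.float64(-3.5363112336593847), array([ 0.0025, -0.0029, -1.    ])) [-0.6371  0.2355 -2.1653] 0.021543309197559424
footpred z [0.5048 0.1559 0.133 ]
[[ 0.0617  0.9981 -0.0027]
 [ 0.9981 -0.0617  0.0027]
 [ 0.0025 -0.0029 -1.    ]]
```

View pics/w4.png

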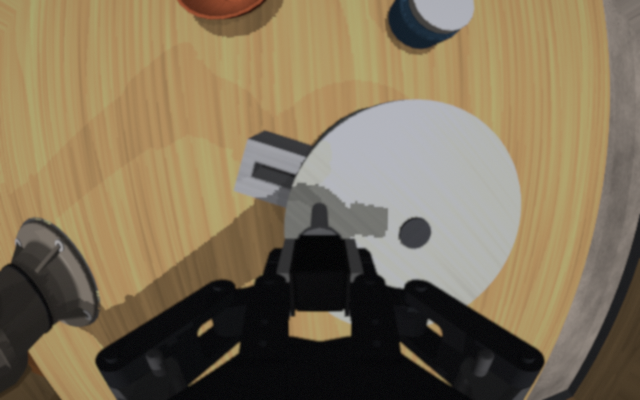

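View pics/w4c.png

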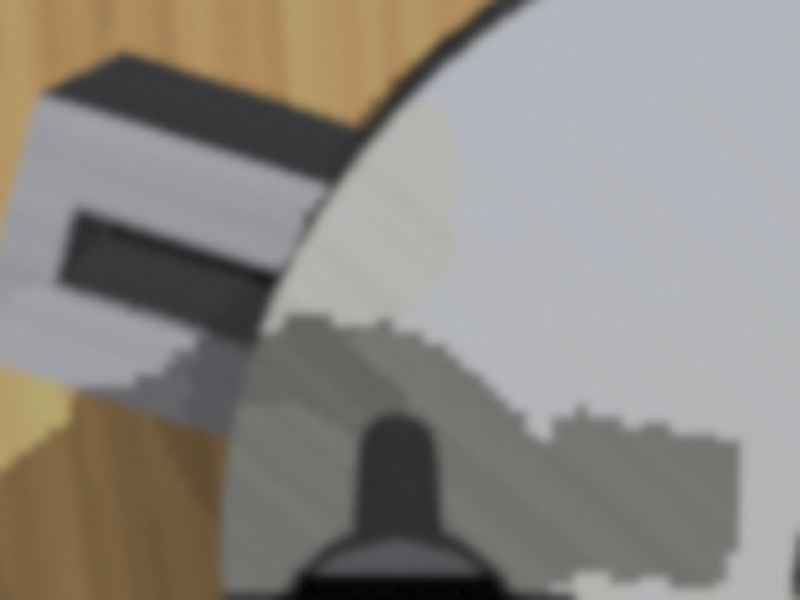

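```bash
cat > meas.py <<'E'
from h import *
def meas(n,u,l,foot,zf,sc=5,o=(240,120)):
    f=np.load(f"pics/{n}.npz"); p=f["p"]; cm=camera_model("wrist"); cm["extrinsics"]=f["E"]
    fx=lambda c:(np.atleast_2d(c)/sc-.4+o)
    g=cv2.cvtColor(p,cv2.COLOR_RGB2GRAY); m=np.zeros_like(g)
    pr=wpix(cm,[.5812,.123,.124]); x,y=map(int,pr); m[y-25:y+25,x-25:x+25]=g[y-25:y+25,x-25:x+25]<115
    nn,lab,st,ce=cv2.connectedComponentsWithStats(m); k=1+np.argmax(st[1:,4]); hub=wray(cm,ce[k],.124)[0,:2]
    U=wray(cm,fx(u),.088)[:,:2];L=wray(cm,fx(l),.088)[:,:2]
    au=np.degrees(np.arctan2(*(U[0]-U[1])[::-1]));al=np.degrees(np.arctan2(*(L[0]-L[1])[::-1]))
    F=wray(cm,fx(foot),zf)[0,:2]; Y=cm["extrinsics"][1,:2]; Y=Y/np.hypot(*Y); F=F+Y*0.0052
    mid=(U.mean(0)+L.mean(0))/2; line=np.radians((au+al)/2)
    print("hub",hub,st[k,4],"angles",au,al,"mid",mid,"hub-mid ang",np.degrees(np.arctan2(*(mid-hub)[::-1])),"foot",F)
    ph=np.arctan2(*(mid-hub)[::-1]); d=np.array([np.cos(ph),np.sin(ph)]); sl=hub+.085*d; e=np.mean([(U[0]-hub)@d,(L[0]-hub)@d])
    print("slot end radius",e,"slot pt",sl,"move foot by mm",(sl-F)*1000)
    R=Ro.from_quat(f["q"][[1,2,3,0]]).as_matrix(); print("tool cm",R.T[:2,:2]@(sl-F)*100,"rad err",(F-hub)@d, "tang",(F-hub)@[-d[1],d[0]])
E
python3 - <<'E'
from meas import *
meas("w4",[(78,210),(278,272)],[(60,280),(250,340)],(398,412),.1345)
E
```

```text
hub [0.5807 0.1236] 775 angles 158.38592014796677 158.1141906808407 mid [0.4631 0.1714] hub-mid ang 157.85906362345958 foot [0.503  0.1536]
slot end radius 0.14527171382789578 slot pt [0.502  0.1556] move foot by mm [-0.9583  1.9733]
tool cm [ 0.191  -0.1078] rad err 0.08336870488784343 tang 0.0014666293635006663
```

Emit:
servo_tool(targets=[{"delta_pos": [0.19, -0.11, 0.3], "turn": 0}, {"delta_pos": [0, 0, 0.2], "turn": 0}, {"delta_pos": [0, 0, 0], "turn": 0}, {"delta_pos": [0, 0, 0], "turn": 0}, {"delta_pos": [0, 0, 0], "turn": 0}])

```text
t: 7.1
eef_pos: [0.5046, 0.1587, 0.2332]
ee_rot: [0.003, 0.729, 0.685, 0.002]
wrist_force: [-0.2, 0.1, -1.2]
gripper_width: 0.0214
```

```bash
python3 look.py w5;python3 -c "
from h import *
a=[]
for i in range(4): s=state(); a.append(s['wrist_force'])
print(np.array(a))"
```

```text
7.1 [0.5046 0.1587 0.2332] (np.float64(-3.5910806453009365), array([ 0.0064, -0.0021, -1.    ])) [-0.1853  0.1221 -1.2412] 0.02141513200073483
footpred z [0.5053 0.1585 0.1297]
[[ 0.0626  0.998  -0.0017]
 [ 0.998  -0.0626  0.0065]
 [ 0.0064 -0.0021 -1.    ]]
[[-0.354  -0.2969 -2.1383]
 [-0.354  -0.2969 -2.1383]
 [-0.354  -0.2969 -2.1383]
 [-0.354  -0.2969 -2.1383]]
```

View pics/w5c.png

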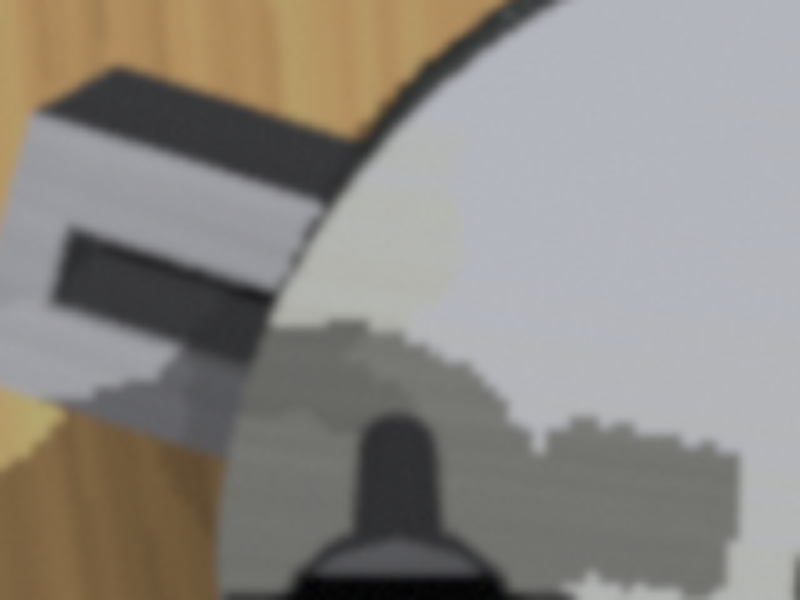

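```bash
python3 - <<'E'
from meas import *
meas("w5",[(70,230),(270,294)],[(52,300),(245,362)],(398,412),.131)
E
```

```text
hub [0.5807 0.1236] 790 angles 157.75756269976904 157.7163835439548 mid [0.4627 0.1712] hub-mid ang 158.02273537806903 foot [0.5035 0.1561]
slot end radius 0.14546448533540057 slot pt [0.5019 0.1554] move foot by mm [-1.6364 -0.7603]
tool cm [-0.0861 -0.1585] rad err 0.08376708871988059 tang -0.0013174309017907507
```

Emit:
servo_tool(targets=[{"delta_pos": [-0.09, -0.17, 0.2], "turn": 0}, {"delta_pos": [0, 0, 0.2], "turn": 0}, {"delta_pos": [0, 0, 0.1], "turn": 0}, {"delta_pos": [0, 0, 0], "turn": 0}])

```text
t: 7.65
eef_pos: [0.5027, 0.1577, 0.2278]
ee_rot: [0.003, 0.729, 0.685, 0.002]
wrist_force: [-0.0, -0.3, -2.4]
gripper_width: 0.0212
```

```bash
python3 look.py w6
```

```text
7.65 [0.5027 0.1577 0.2278] (np.float64(-3.604985512623876), array([ 0.0062, -0.0022, -1.    ])) [-0.029  -0.3379 -2.3786] 0.021167163107725758
footpred z [0.5033 0.1575 0.1243]
[[ 0.0629  0.998  -0.0018]
 [ 0.998  -0.0629  0.0063]
 [ 0.0062 -0.0022 -1.    ]]
```

View pics/w6c.png

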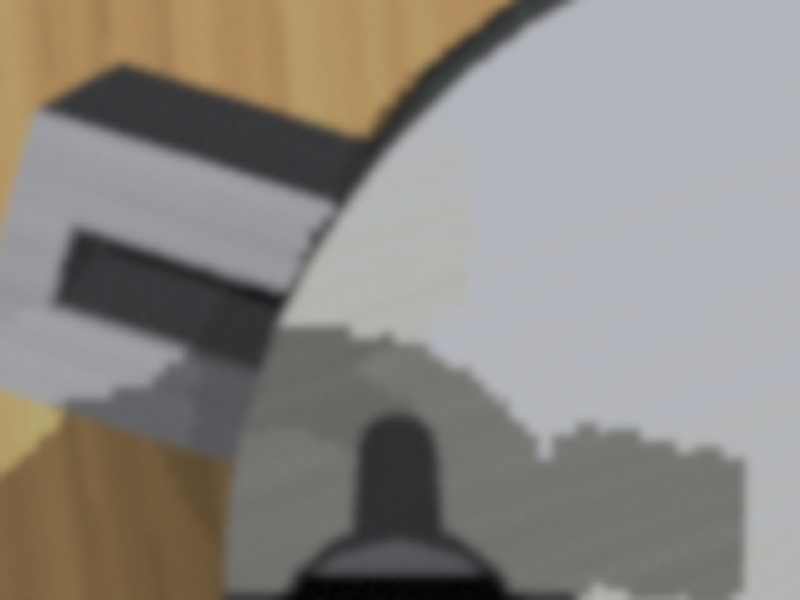

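View pics/w6.png

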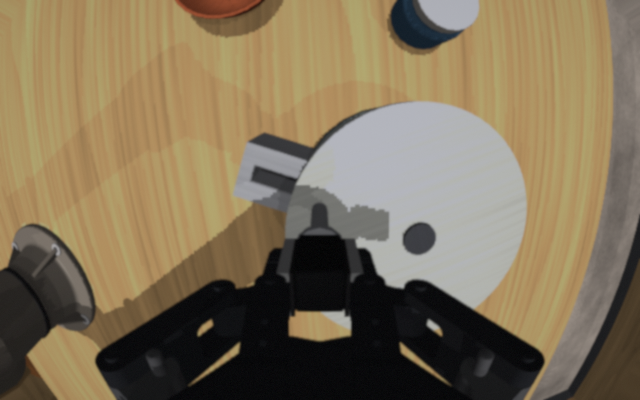

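```bash
python3 - <<'E'
from meas import *
meas("w6",[(75,230),(282,293)],[(58,302),(252,364)],(398,412),.1255)
E
```

```text
hub [0.5806 0.1236] 817 angles 158.59576742827957 157.7978287219135 mid [0.463  0.1713] hub-mid ang 157.93397766745082 foot [0.5015 0.1551]
slot end radius 0.1450940759295712 slot pt [0.5018 0.1555] move foot by mm [0.2685 0.3659]
tool cm [0.0382 0.0245] rad err 0.0851113478448641 tang 0.0004399532244435574
```

Emit:
servo_tool(targets=[{"delta_pos": [0, 0, 0.2], "turn": 0}, {"delta_pos": [0, 0, 0.1], "turn": 0}, {"delta_pos": [0, 0, 0], "turn": 0}])

```text
t: 8.07
eef_pos: [0.5028, 0.1578, 0.2246]
ee_rot: [0.003, 0.729, 0.685, 0.002]
wrist_force: [-0.0, 0.7, -1.4]
gripper_width: 0.021
```

```bash
cat > st.py <<'E'
from h import *
s=state(); R=toolR(s); print("t %.3f"%s["t"],s["eef_pos"],"F",s["wrist_force"],"M",s["moment"],"w",s["gripper_width"],"tilt",R[:2,2],"d",tod(s,[.5029,.158,s["eef_pos"][2]])[:2])
cm=camera_model("wrist"); p,d=snapshot("wrist"); g=cv2.cvtColor(p,cv2.COLOR_RGB2GRAY); hsv=cv2.cvtColor(p,cv2.COLOR_RGB2HSV)
m=(g<100).astype(np.uint8); n,lab,stt,ce=cv2.connectedComponentsWithStats(m)
for k in range(1,n):
    if 40<stt[k,4]<700:
        w=wray(cm,ce[k],.12)[0,:2]-[.5807,.1236]
        if .07<np.hypot(*w)<.1: print(" hole?",ce[k],stt[k,4],"r",np.hypot(*w),"head ang",np.radians((np.degrees(np.arctan2(w[1],w[0]))-157.9)%360))
import sys
if len(sys.argv)>1: cv2.imwrite(f"pics/{sys.argv[1]}.png",p[:,:,::-1])
E
python3 st.py w7
```

```text
t 8.075 [0.5028 0.1578 0.2246] F [-0.0463  0.6516 -1.3718] M [-0.0251 -0.0025  0.0069] w 0.02097116852077332 tilt [ 0.0064 -0.002 ] d [0.0168 0.007 ]
```

View pics/w7.png

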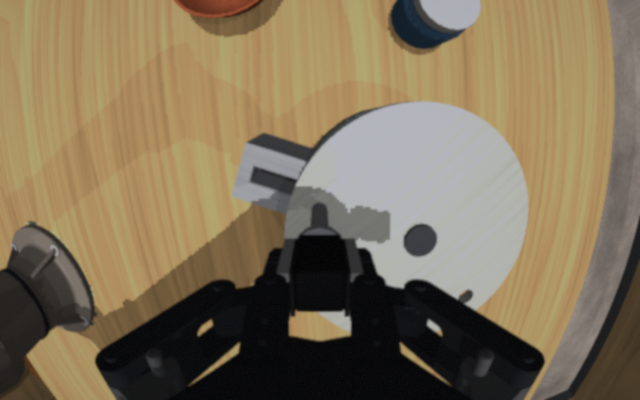

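Emit:
servo_tool(targets=[{"delta_pos": [0, 0, 0.1], "turn": 0}, {"delta_pos": [0, 0, 0.1], "turn": 0}, {"delta_pos": [0, 0, 0], "turn": 0}])

```text
t: 8.5
eef_pos: [0.5029, 0.1576, 0.2227]
ee_rot: [0.003, 0.729, 0.684, 0.001]
wrist_force: [0.3, -1.2, -1.5]
gripper_width: 0.0216
```

```bash
python3 st.py
```

```text
t 8.500 [0.5029 0.1576 0.2227] F [ 0.269  -1.1931 -1.4985] M [-0.082   0.0489 -0.0358] w 0.02160873803641852 tilt [ 0.0065 -0.0026] d [ 0.0441 -0.0034]
 hole? [487.8785 274.1121] 107 r 0.08620286636491602 head ang 2.9778677763569568
```

Emit:
servo_tool(targets=[{"delta_pos": [0, 0, 0.1], "turn": 0}, {"delta_pos": [0, 0, 0], "turn": 0}])

```text
t: 8.8
eef_pos: [0.5029, 0.1572, 0.2218]
ee_rot: [0.003, 0.729, 0.684, 0.001]
wrist_force: [-0.4, -1.1, -0.7]
gripper_width: 0.0216
```

```bash
python3 st.py
```

```text
t 8.800 [0.5029 0.1572 0.2218] F [-0.4265 -1.0702 -0.6967] M [-0.267   0.1852 -0.0131] w 0.021624811233707075 tilt [ 0.0065 -0.0033] d [ 0.0822 -0.0089]
 hole? [496.4054 259.8739] 111 r 0.08542498905079049 head ang 3.15872388762979
```

Emit:
servo_tool(targets=[{"delta_pos": [0.08, 0, -0.2], "turn": 0}, {"delta_pos": [0, 0, 0], "turn": 0}, {"delta_pos": [0, 0, 0], "turn": 0}, {"delta_pos": [0, 0, 0], "turn": 0}, {"delta_pos": [0, 0, 0], "turn": 0}])

```text
t: 9.48
eef_pos: [0.5031, 0.159, 0.2239]
ee_rot: [0.003, 0.729, 0.685, 0.002]
wrist_force: [0.1, 0.1, -2.1]
gripper_width: 0.0214
```

```bash
python3 st.py
```

```text
t 9.475 [0.5031 0.159  0.2239] F [ 0.1036  0.0728 -2.1472] M [-0.014   0.0088 -0.0592] w 0.021432817411593755 tilt [ 0.0071 -0.0016] d [-0.0966 -0.0127]
 hole? [507.0976 213.9593] 123 r 0.08633487444379989 head ang 3.703094969942693
```

Emit:
servo_tool(targets=[{"delta_pos": [-0.1, 0, 0], "turn": 0}, {"delta_pos": [0, 0, 0], "turn": 0}, {"delta_pos": [0, 0, 0], "turn": 0}, {"delta_pos": [0, 0, 0], "turn": 0}, {"delta_pos": [0, 0, 0], "turn": 0}])

```text
t: 10.15
eef_pos: [0.503, 0.1578, 0.2238]
ee_rot: [0.003, 0.729, 0.685, 0.002]
wrist_force: [-0.4, -0.2, -1.8]
gripper_width: 0.0213
```

```bash
python3 st.py
```

```text
t 10.150 [0.503  0.1578 0.2238] F [-0.4387 -0.1856 -1.8415] M [0.0442 0.0222 0.0358] w 0.021335690449798377 tilt [ 0.007  -0.0016] d [ 0.018  -0.0128]
 hole? [490.2984 163.9194] 124 r 0.08547984168507444 head ang 4.291261376607492
```

Emit:
servo_tool(targets=[{"delta_pos": [0.02, 0, 0], "turn": 0}, {"delta_pos": [0, 0, 0.1], "turn": 0}, {"delta_pos": [0.03, 0, 0.1], "turn": 0}, {"delta_pos": [0.05, 0, 0.05], "turn": 0}])

```text
t: 10.7
eef_pos: [0.5031, 0.1581, 0.2214]
ee_rot: [0.003, 0.729, 0.684, 0.001]
wrist_force: [-1.0, -1.7, 0.3]
gripper_width: 0.0213
```

```bash
python3 st.py
```

```text
t 10.700 [0.5031 0.1581 0.2214] F [-0.9947 -1.7247  0.3355] M [-0.351  0.144 -0.01 ] w 0.021282780416306376 tilt [ 0.0067 -0.0032] d [-0.0107 -0.0184]
 hole? [458.6293 142.1512] 205 r 0.08323334362349356 head ang 4.72901448593154
```

Emit:
servo_tool(targets=[{"delta_pos": [0.03, 0, 0], "turn": 0}, {"delta_pos": [0.03, 0, 0], "turn": 0}])

```text
t: 11.0
eef_pos: [0.5032, 0.1585, 0.2215]
ee_rot: [0.004, 0.729, 0.684, 0.001]
wrist_force: [-0.0, -0.1, 0.8]
gripper_width: 0.0214
```

```bash
python3 st.py w8
```

```text
t 11.000 [0.5032 0.1585 0.2215] F [-0.0009 -0.0831  0.8073] M [-0.319   0.1957 -0.0533] w 0.021430484894298985 tilt [ 0.0067 -0.0036] d [-0.048  -0.0225]
 hole? [446.3583 137.878 ] 254 r 0.08368798483850871 head ang 4.861403655561094
```

Emit:
servo_tool(targets=[{"delta_pos": [0, 0, 0.02], "turn": 0}, {"delta_pos": [0, 0, 0], "turn": 0}])

```text
t: 11.3
eef_pos: [0.5031, 0.1585, 0.2213]
ee_rot: [0.004, 0.729, 0.684, 0.001]
wrist_force: [-0.3, -1.5, 0.5]
gripper_width: 0.0213
```

```bash
python3 st.py
```

```text
t 11.300 [0.5031 0.1585 0.2213] F [-0.2753 -1.4911  0.4766] M [-0.372   0.0993 -0.0065] w 0.021267858140169748 tilt [ 0.0067 -0.0037] d [-0.0502 -0.0218]
 hole? [433.9925 135.6917] 266 r 0.08369708473074876 head ang 4.985745698719747
```

Emit:
servo_tool(targets=[{"delta_pos": [-0.02, 0, 0.05], "turn": 0}, {"delta_pos": [0, 0, 0.03], "turn": 0}, {"delta_pos": [0, 0, 0], "turn": 0}])

```text
t: 11.72
eef_pos: [0.5031, 0.1579, 0.2206]
ee_rot: [0.004, 0.729, 0.684, 0.001]
wrist_force: [-0.7, -1.4, 0.5]
gripper_width: 0.0215
```

```bash
python3 st.py
```

```text
t 11.725 [0.5031 0.1579 0.2206] F [-0.7012 -1.3601  0.5178] M [-0.5203  0.1733  0.0039] w 0.021543037377237065 tilt [ 0.0064 -0.0044] d [ 0.0097 -0.0191]
 hole? [421.407  134.3965] 285 r 0.08371175982928399 head ang 5.1099968363048065
```

Emit:
servo_tool(targets=[{"delta_pos": [0, 0, 0], "turn": 0}, {"delta_pos": [0, 0, 0], "turn": 0}])

```text
t: 12.02
eef_pos: [0.5031, 0.1578, 0.2206]
ee_rot: [0.004, 0.729, 0.684, 0.001]
wrist_force: [-1.3, -2.0, 0.4]
gripper_width: 0.0216
```

```bash
python3 st.py
```

```text
t 12.025 [0.5031 0.1578 0.2206] F [-1.3401 -1.9825  0.3619] M [-0.4885  0.1835 -0.0227] w 0.02163087164724507 tilt [ 0.0066 -0.0045] d [ 0.0176 -0.0242]
 hole? [413.9091 134.9336] 286 r 0.08363046552403042 head ang 5.17865073616726
```

Emit:
servo_tool(targets=[{"delta_pos": [0.01, 0, 0.01], "turn": 0}, {"delta_pos": [0, 0, 0], "turn": 0}, {"delta_pos": [0, 0, 0], "turn": 0}, {"delta_pos": [0, 0, 0], "turn": 0}, {"delta_pos": [0, 0, 0], "turn": 0}])

```text
t: 12.7
eef_pos: [0.5032, 0.1579, 0.2206]
ee_rot: [0.004, 0.729, 0.684, 0.001]
wrist_force: [0.1, -1.5, 1.2]
gripper_width: 0.0215
```

```bash
python3 st.py; python3 look.py w9
```

```text
t 12.700 [0.5032 0.1579 0.2206] F [ 0.1102 -1.5247  1.2117] M [-0.4845  0.2478  0.0165] w 0.02146739197591321 tilt [ 0.0067 -0.0046] d [ 0.0074 -0.0295]
 hole? [398.119  137.9184] 294 r 0.08372346417328116 head ang 5.323760364654543
12.75 [0.5032 0.1579 0.2206] (np.float64(-3.641217813089565), array([ 0.0067, -0.0046, -1.    ])) [ 0.1269 -1.6127  1.3785] 0.021199696989212993
footpred z [0.5039 0.1574 0.1171]
[[ 0.0635  0.998  -0.0041]
 [ 0.998  -0.0635  0.007 ]
 [ 0.0067 -0.0046 -1.    ]]
```

View pics/w9c.png

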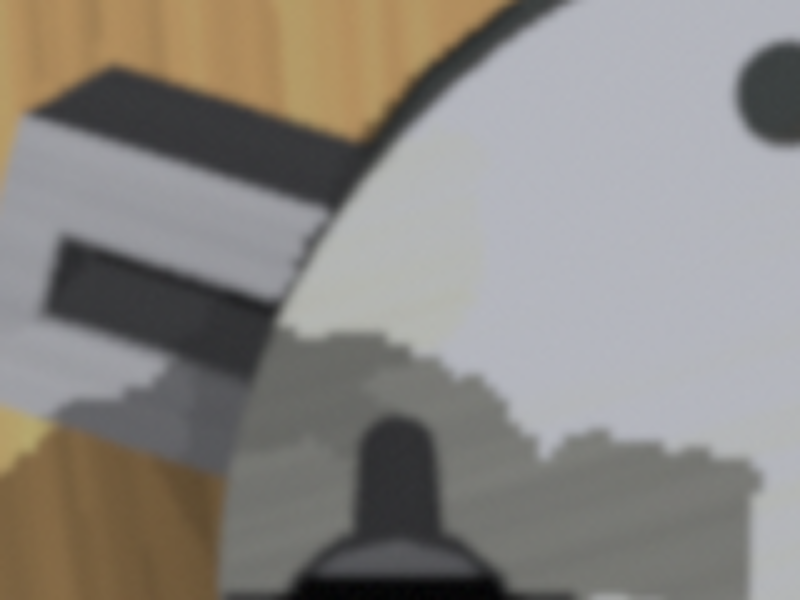

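```bash
python3 - <<'E'
from meas import *
meas("w9",[(63,236),(280,300)],[(45,311),(240,374)],(398,415),.1185)
E
```

```text
hub [0.5798 0.1249] 836 angles 159.04445221472682 157.55378236246597 mid [0.4629 0.1716] hub-mid ang 158.23432090212907 foot [0.502  0.1546]
slot end radius 0.14402073913974378 slot pt [0.5008 0.1564] move foot by mm [-1.1985  1.778 ]
tool cm [ 0.1698 -0.1309] rad err 0.0832276493555715 tang 0.0012067973626747857
```

Emit:
servo_tool(targets=[{"delta_pos": [0.05, -0.03, 0], "turn": 0}, {"delta_pos": [0.02, 0, 0], "turn": 0}, {"delta_pos": [0, 0, 0], "turn": 0}, {"delta_pos": [0, 0, 0], "turn": 0}])

```text
t: 13.3
eef_pos: [0.5029, 0.1587, 0.2206]
ee_rot: [0.004, 0.729, 0.684, 0.001]
wrist_force: [-0.8, -1.7, -0.0]
gripper_width: 0.021
```

```bash
python3 st.py
```

```text
t 13.300 [0.5029 0.1587 0.2206] F [-0.8404 -1.6532 -0.0401] M [-0.4434  0.1538  0.0236] w 0.021004802713214935 tilt [ 0.0068 -0.0046] d [-0.0683  0.0007]
 hole? [384.4593 143.7785] 307 r 0.08376909967992484 head ang 5.453862788340453
```

Emit:
servo_tool(targets=[{"delta_pos": [0, 0, 0.01], "turn": 0}, {"delta_pos": [0, 0, 0], "turn": 0}, {"delta_pos": [0, 0, 0], "turn": 0}, {"delta_pos": [0, 0, 0], "turn": 0}, {"delta_pos": [0, 0, 0], "turn": 0}])

```text
t: 13.98
eef_pos: [0.5029, 0.1586, 0.2204]
ee_rot: [0.004, 0.729, 0.684, 0.001]
wrist_force: [-0.8, -2.0, 1.2]
gripper_width: 0.0216
```

```bash
python3 st.py
```

```text
t 13.975 [0.5029 0.1586 0.2204] F [-0.759  -2.0056  1.1585] M [-0.5193  0.2381 -0.0541] w 0.021615819488267612 tilt [ 0.0066 -0.0047] d [-0.0596  0.0056]
 hole? [371.3742 150.3742] 310 r 0.083700128017975 head ang 5.582203850469662
```

Emit:
servo_tool(targets=[{"delta_pos": [0, 0, 0], "turn": 0}, {"delta_pos": [0, 0, 0], "turn": 0}, {"delta_pos": [0, 0, 0], "turn": 0}, {"delta_pos": [0, 0, 0], "turn": 0}, {"delta_pos": [0, 0, 0], "turn": 0}])

```text
t: 14.65
eef_pos: [0.5029, 0.1586, 0.2204]
ee_rot: [0.004, 0.729, 0.684, 0.001]
wrist_force: [-0.3, -1.4, 0.7]
gripper_width: 0.0216
```

```bash
python3 st.py w10
```

```text
t 14.650 [0.5029 0.1586 0.2204] F [-0.2596 -1.366   0.7147] M [-0.4515  0.234   0.005 ] w 0.02162757912144395 tilt [ 0.0066 -0.0047] d [-0.0596  0.0049]
 hole? [359.2987 158.5292] 308 r 0.08367256971646148 head ang 5.707425665353372
```

View pics/w10.png

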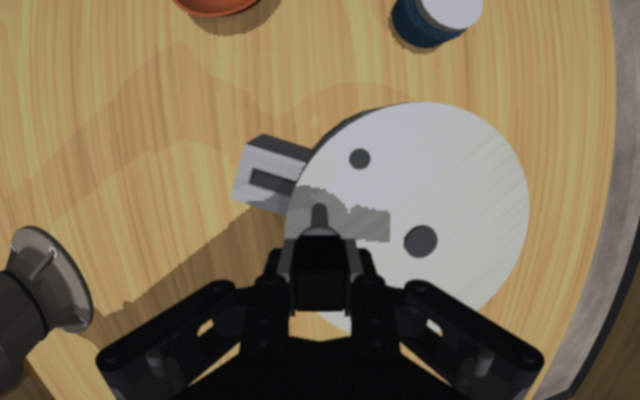

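Emit:
servo_tool(targets=[{"delta_pos": [0, 0, 0], "turn": 0}, {"delta_pos": [0, 0, 0], "turn": 0}, {"delta_pos": [0, 0, 0], "turn": 0}, {"delta_pos": [0, 0, 0], "turn": 0}, {"delta_pos": [0, 0, 0], "turn": 0}])

```text
t: 15.32
eef_pos: [0.5029, 0.1586, 0.2205]
ee_rot: [0.004, 0.729, 0.684, 0.001]
wrist_force: [-0.6, -1.4, 1.2]
gripper_width: 0.0208
```

Emit:
servo_tool(targets=[{"delta_pos": [0, 0, 0], "turn": 0}, {"delta_pos": [0, 0, 0], "turn": 0}, {"delta_pos": [0, 0, 0], "turn": 0}, {"delta_pos": [0, 0, 0], "turn": 0}, {"delta_pos": [0, 0, 0], "turn": 0}])

```text
t: 15.95
eef_pos: [0.5029, 0.1586, 0.2204]
ee_rot: [0.004, 0.729, 0.684, 0.001]
wrist_force: [-0.6, -1.5, 1.4]
gripper_width: 0.0214
```

```bash
python3 st.py; python3 look.py w11
```

```text
t 15.950 [0.5029 0.1586 0.2204] F [-0.5599 -1.5055  1.3524] M [-0.4528  0.1994 -0.0768] w 0.02142975651423363 tilt [ 0.0066 -0.0047] d [-0.0586  0.0045]
 hole? [341.4682 178.3873] 173 r 0.0822416609817405 head ang 5.940106553508926
16.0 [0.5029 0.1586 0.2205] (np.float64(-3.6388420437297784), array([ 0.0066, -0.0047, -1.    ])) [-1.0299 -0.9076  0.6376] 0.02113720930301083
footpred z [0.5036 0.1581 0.117 ]
[[ 0.0635  0.998  -0.0043]
 [ 0.998  -0.0635  0.0069]
 [ 0.0066 -0.0047 -1.    ]]
```

View pics/w11c.png

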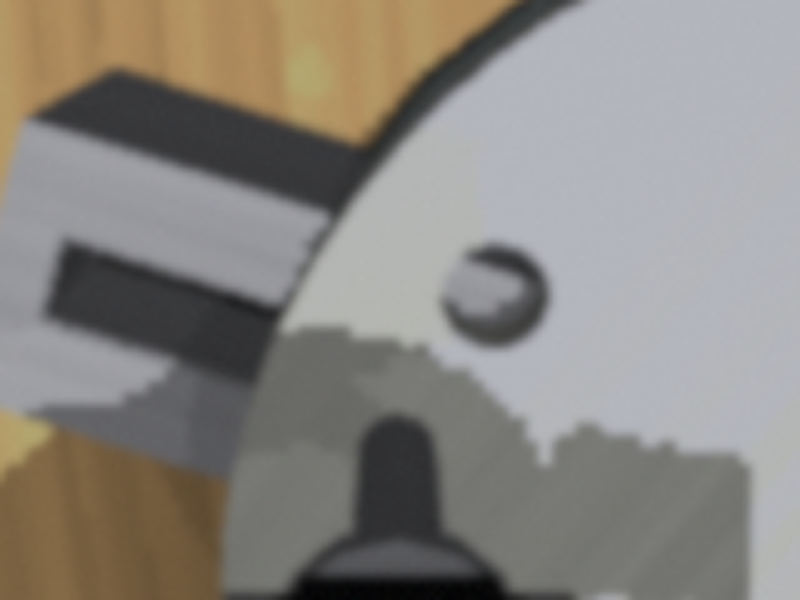

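```bash
python3 - <<'E'
from meas import *
meas("w11",[(63,240),(282,307)],[(47,318),(248,382)],(398,415),.1185)
f=np.load("pics/w11.npz"); cm=camera_model("wrist"); cm["extrinsics"]=f["E"]
for z in (.117,.119): 
  w=wray(cm,np.array([497,297])/5-.4+[240,120],z)[0,:2]
  for hub in ([.5806,.1236],[.5798,.1249]): v=w-hub; print(np.hypot(*v),np.degrees(np.arctan2(v[1],v[0])))
print(wray(cm,wpix(cm,[.58,.12,.12]),.12))
E
```

```text
hub [0.5796 0.125 ] 831 angles 158.4519951749432 157.80164923096987 mid [0.463  0.1711] hub-mid ang 158.43744942592105 foot [0.5018 0.1554]
slot end radius 0.1439511344583338 slot pt [0.5006 0.1563] move foot by mm [-1.1535  0.9095]
tool cm [ 0.0834 -0.1209] rad err 0.08359299506287612 tang 0.00042193491025933644
0.08267314718506641 139.52505349871885
0.08122210272790376 139.85632419833803
0.08308959650126306 139.3090470518258
0.08163675372102355 139.63478976280527
[[0.58 0.12 0.12]]
```

Emit:
servo_tool(targets=[{"delta_pos": [-0.02, 0.1, 0], "turn": 0}, {"delta_pos": [0, 0.08, 0], "turn": 0}, {"delta_pos": [0, 0, 0], "turn": 0}])

```text
t: 16.42
eef_pos: [0.5045, 0.1584, 0.2204]
ee_rot: [0.004, 0.729, 0.684, 0.001]
wrist_force: [-0.9, -1.4, 0.5]
gripper_width: 0.0216
```

```bash
python3 st.py; python3 look.py w12
```

```text
t 16.425 [0.5045 0.1584 0.2204] F [-0.874  -1.4405  0.5391] M [-0.5031  0.2514 -0.0247] w 0.021632000431654853 tilt [ 0.0059 -0.0046] d [-0.0492 -0.1579]
 hole? [330.7764 190.6335] 161 r 0.08206335145094168 head ang 6.0750998034198584
16.475 [0.5045 0.1584 0.2204] (np.float64(-3.636776039898387), array([ 0.006 , -0.0046, -1.    ])) [-0.3034 -1.753   0.5614] 0.021150664807528967
footpred z [0.5051 0.1579 0.1169]
[[ 0.0635  0.998  -0.0042]
 [ 0.998  -0.0634  0.0062]
 [ 0.006  -0.0046 -1.    ]]
```

View pics/w12c.png

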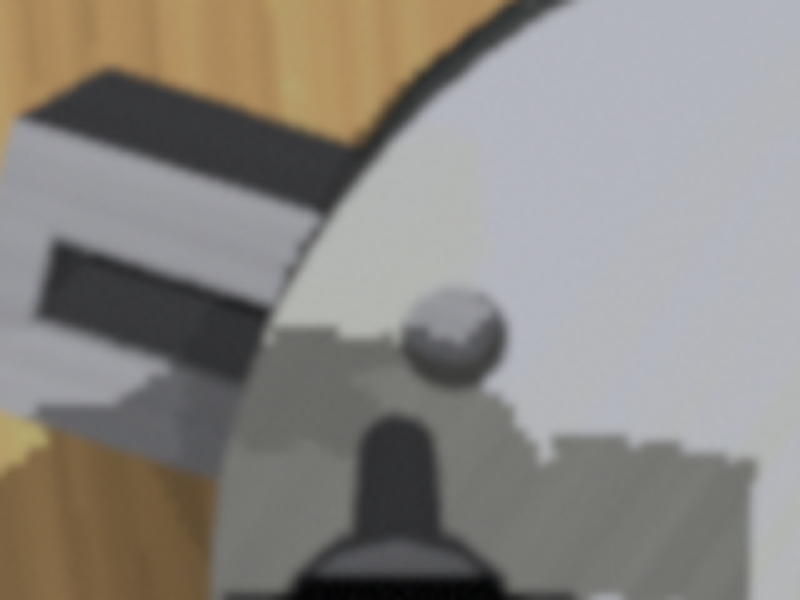

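Emit:
servo_tool(targets=[{"delta_pos": [0, 0, 0], "turn": 0}, {"delta_pos": [0, 0, 0], "turn": 0}, {"delta_pos": [0, 0, 0], "turn": 0}, {"delta_pos": [0, 0, 0], "turn": 0}])

```text
t: 17.02
eef_pos: [0.5046, 0.1583, 0.2205]
ee_rot: [0.004, 0.729, 0.684, 0.001]
wrist_force: [-1.0, -2.3, 1.1]
gripper_width: 0.0215
```

```bash
python3 look.py w13
```

```text
17.025 [0.5046 0.1583 0.2205] (np.float64(-3.637578298438577), array([ 0.0064, -0.0047, -1.    ])) [-0.9959 -2.3119  1.0699] 0.021484966675147817
footpred z [0.5053 0.1578 0.117 ]
[[ 0.0635  0.998  -0.0043]
 [ 0.998  -0.0634  0.0067]
 [ 0.0064 -0.0047 -1.    ]]
```

View pics/w13c.png

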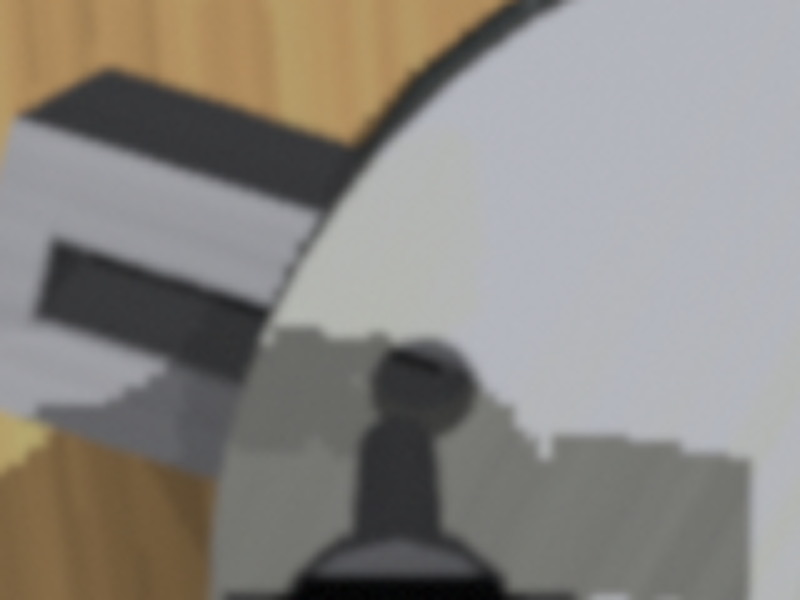

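Emit:
servo_tool(targets=[{"delta_pos": [0, 0, 0], "turn": 0}, {"delta_pos": [0, 0, 0], "turn": 0}, {"delta_pos": [0, 0, 0], "turn": 0}, {"delta_pos": [0, 0, 0], "turn": 0}])

```text
t: 17.58
eef_pos: [0.5046, 0.1582, 0.22]
ee_rot: [0.004, 0.729, 0.684, 0.001]
wrist_force: [-0.4, -1.8, -1.3]
gripper_width: 0.0215
```

```bash
python3 look.py w14
```

```text
17.575 [0.5046 0.1582 0.22  ] (np.float64(-3.6373177919829187), array([ 0.0061, -0.0047, -1.    ])) [-0.3808 -1.8217 -1.2953] 0.021482054758677305
footpred z [0.5052 0.1577 0.1165]
[[ 0.0635  0.998  -0.0043]
 [ 0.998  -0.0634  0.0064]
 [ 0.0061 -0.0047 -1.    ]]
```

View pics/w14c.png

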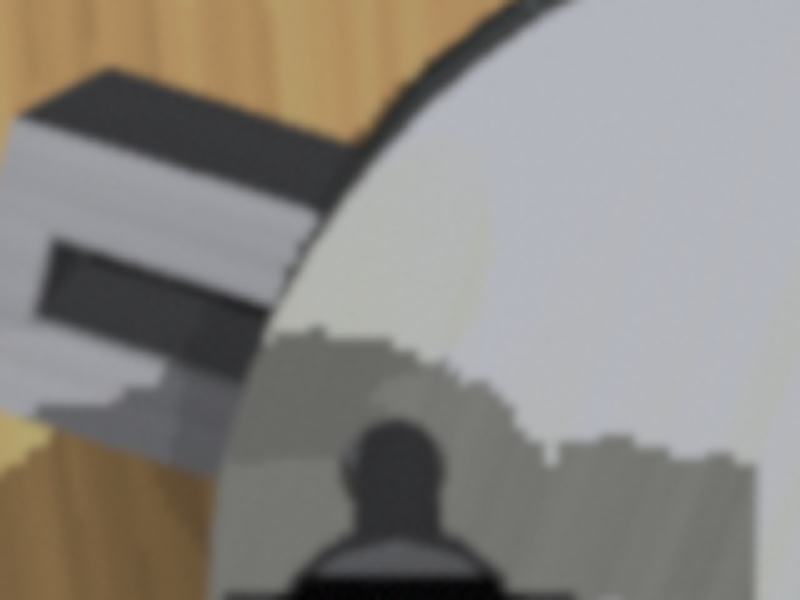

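Emit:
servo_tool(targets=[{"delta_pos": [0, 0, 0.2], "turn": 0}, {"delta_pos": [0, 0, 0.3], "turn": 0}, {"delta_pos": [0, 0, 0.3], "turn": 0}, {"delta_pos": [0, 0, 0], "turn": 0}])

```text
t: 18.12
eef_pos: [0.5042, 0.1572, 0.211]
ee_rot: [0.004, 0.729, 0.684, -0.0]
wrist_force: [-1.1, -2.8, -0.2]
gripper_width: 0.0214
```

```bash
python3 look.py w15
```

```text
18.125 [0.5042 0.1572 0.211 ] (np.float64(-3.67644738286124), array([ 0.0047, -0.006 , -1.    ])) [-1.0722 -2.766  -0.1928] 0.021363069142236228
footpred z [0.5047 0.1566 0.1075]
[[ 0.0641  0.9979 -0.0057]
 [ 0.9979 -0.0641  0.0051]
 [ 0.0047 -0.006  -1.    ]]
```

View pics/w15c.png

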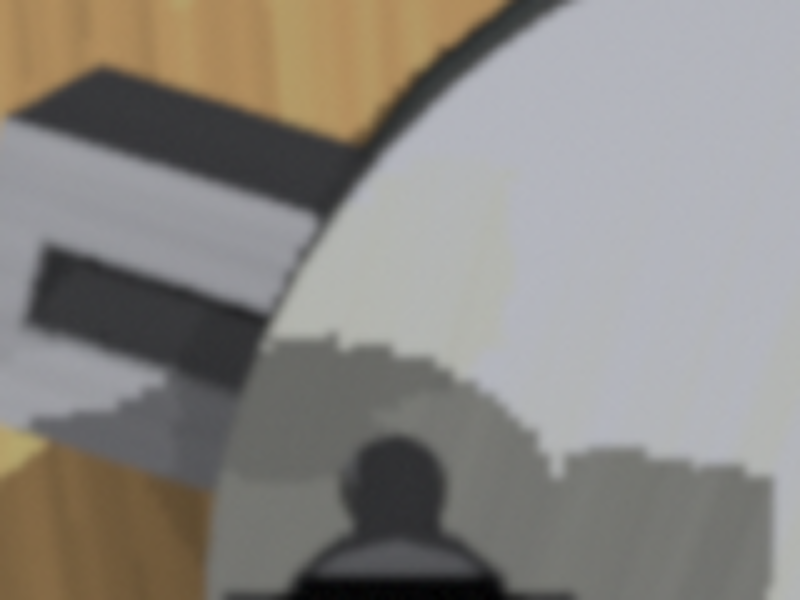

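Emit:
servo_tool(targets=[{"delta_pos": [0.12, 0.05, 0.3], "turn": 0}, {"delta_pos": [0.05, 0, 0.5], "turn": 0}, {"delta_pos": [0.05, 0, 0.5], "turn": 0}, {"delta_pos": [0.03, 0, 0], "turn": 0}])

```text
t: 18.68
eef_pos: [0.5051, 0.1597, 0.1972]
ee_rot: [0.004, 0.729, 0.684, -0.0]
wrist_force: [-1.4, -2.2, 0.2]
gripper_width: 0.0213
```

```bash
python3 look.py w16
```

```text
18.675 [0.5051 0.1597 0.1972] (np.float64(-3.6831356453366144), array([ 0.0049, -0.0062, -1.    ])) [-1.4004 -2.1846  0.1918] 0.021262879105656062
footpred z [0.5056 0.159  0.0937]
[[ 0.0643  0.9979 -0.0059]
 [ 0.9979 -0.0642  0.0053]
 [ 0.0049 -0.0062 -1.    ]]
```

Emit:
servo_tool(targets=[{"delta_pos": [-0.09, -0.04, 0.2], "turn": 0}, {"delta_pos": [0.02, 0, 0.3], "turn": 0}, {"delta_pos": [0.03, 0, 0.3], "turn": 0}, {"delta_pos": [0.02, 0, 0], "turn": 0}])

```text
t: 19.23
eef_pos: [0.5052, 0.1595, 0.1892]
ee_rot: [0.004, 0.73, 0.684, 0.0]
wrist_force: [-0.1, -2.1, -0.7]
gripper_width: 0.0212
```

```bash
python3 look.py w17
```

```text
19.225 [0.5052 0.1595 0.1892] (np.float64(-3.6992176651708166), array([ 0.0062, -0.0058, -1.    ])) [-0.1423 -2.1231 -0.6997] 0.021234662258568054
footpred z [0.5058 0.1589 0.0857]
[[ 0.0646  0.9979 -0.0054]
 [ 0.9979 -0.0645  0.0065]
 [ 0.0062 -0.0058 -1.    ]]
```

View pics/w17.png

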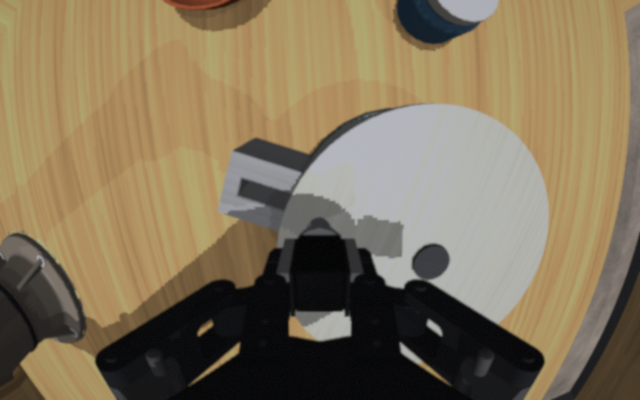

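Emit:
servo_tool(targets=[{"delta_pos": [0, 0, 0.2], "turn": 0}, {"delta_pos": [0.02, 0, 0.3], "turn": 0}, {"delta_pos": [0, 0, 0], "turn": 0}])

```text
t: 19.65
eef_pos: [0.5052, 0.1594, 0.184]
ee_rot: [0.004, 0.73, 0.684, 0.0]
wrist_force: [-1.2, -1.6, -0.6]
gripper_width: 0.0217
```

```bash
python3 look.py w18
```

```text
19.65 [0.5052 0.1594 0.184 ] (np.float64(-3.7093493409672136), array([ 0.006 , -0.0063, -1.    ])) [-1.2062 -1.6318 -0.5562] 0.021734815343789522
footpred z [0.5058 0.1588 0.0805]
[[ 0.0647  0.9979 -0.0059]
 [ 0.9979 -0.0647  0.0064]
 [ 0.006  -0.0063 -1.    ]]
```

Emit:
servo_tool(targets=[{"delta_pos": [0, 0, 0.4], "turn": 0}, {"delta_pos": [0, 0, 0.5], "turn": 0}, {"delta_pos": [0, 0, 0.5], "turn": 0}, {"delta_pos": [0, 0, 0], "turn": 0}])

```text
t: 20.2
eef_pos: [0.5052, 0.1592, 0.1689]
ee_rot: [0.004, 0.73, 0.684, -0.0]
wrist_force: [-1.3, -2.0, -0.7]
gripper_width: 0.0211
```

```bash
python3 look.py w19
```

```text
20.2 [0.5052 0.1592 0.1689] (np.float64(-3.725397186355413), array([ 0.0056, -0.0065, -1.    ])) [-1.3016 -2.0311 -0.7317] 0.021079707578747914
footpred z [0.5058 0.1585 0.0654]
[[ 0.065   0.9979 -0.0061]
 [ 0.9979 -0.065   0.006 ]
 [ 0.0056 -0.0065 -1.    ]]
```

Emit:
servo_tool(targets=[{"delta_pos": [0, 0, 0.4], "turn": 0}, {"delta_pos": [0, 0, 0.4], "turn": 0}, {"delta_pos": [0, 0, 0.2], "turn": 0}, {"delta_pos": [0, 0, 0], "turn": 0}])

```text
t: 20.75
eef_pos: [0.5053, 0.159, 0.1586]
ee_rot: [0.004, 0.73, 0.684, -0.0]
wrist_force: [-1.2, -2.8, 0.1]
gripper_width: 0.0211
```

```bash
python3 look.py w20
```

```text
20.75 [0.5053 0.159  0.1586] (np.float64(-3.732996883464062), array([ 0.0057, -0.0068, -1.    ])) [-1.1628 -2.7818  0.1205] 0.021060537501502267
footpred z [0.5059 0.1583 0.0551]
[[ 0.0651  0.9979 -0.0064]
 [ 0.9979 -0.0651  0.0061]
 [ 0.0057 -0.0068 -1.    ]]
```

Nearly home; press a touch more until the collar takes load.

Emit:
servo_tool(targets=[{"delta_pos": [0, 0, 0.15], "turn": 0}, {"delta_pos": [0, 0, 0.1], "turn": 0}, {"delta_pos": [0, 0, 0], "turn": 0}])

```text
t: 21.18
eef_pos: [0.5053, 0.1589, 0.1561]
ee_rot: [0.005, 0.73, 0.684, -0.0]
wrist_force: [-1.0, -2.9, -0.3]
gripper_width: 0.0215
```

```bash
python3 look.py w21
```

```text
21.175 [0.5053 0.1589 0.1561] (np.float64(-3.738633022843703), array([ 0.0058, -0.0069, -1.    ])) [-1.0481 -2.9031 -0.3132] 0.02152010887759552
footpred z [0.5059 0.1582 0.0526]
[[ 0.0652  0.9978 -0.0065]
 [ 0.9979 -0.0652  0.0063]
 [ 0.0058 -0.0069 -1.    ]]
```

View pics/w21.png

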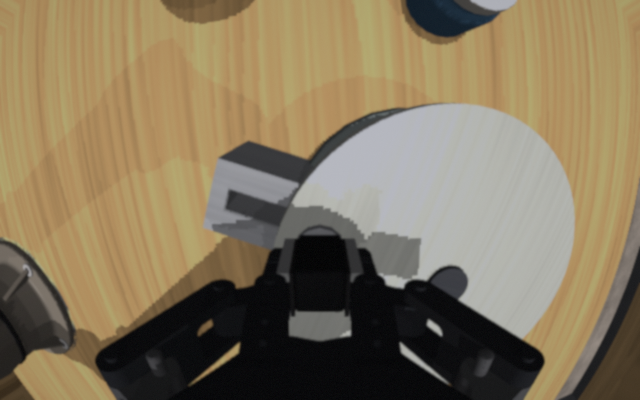

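Emit:
servo_tool(targets=[{"delta_pos": [0, 0, 0.15], "turn": 0}, {"delta_pos": [0, 0, 0], "turn": 0}, {"delta_pos": [0, 0, 0], "turn": 0}])

```text
t: 21.6
eef_pos: [0.5053, 0.1589, 0.1546]
ee_rot: [0.005, 0.73, 0.684, -0.0]
wrist_force: [-1.5, -3.1, 0.5]
gripper_width: 0.0212
```

```bash
python3 look.py w22; python3 - <<'E'
from h import *
p,d=snapshot("scene"); cv2.imwrite("pics/s22.png",cv2.resize(p[140:280,290:450,::-1],None,fx=4,fy=4,interpolation=cv2.INTER_CUBIC))
print(state()["wrist_force"])
E
```

```text
21.6 [0.5053 0.1589 0.1546] (np.float64(-3.743593329956605), array([ 0.0058, -0.007 , -1.    ])) [-1.5223 -3.0548  0.5187] 0.021202599083214785
footpred z [0.5059 0.1582 0.0512]
[[ 0.0653  0.9978 -0.0066]
 [ 0.9978 -0.0653  0.0063]
 [ 0.0058 -0.007  -1.    ]]
[-1.0706 -2.9721 -0.0374]
```

View pics/s22.png

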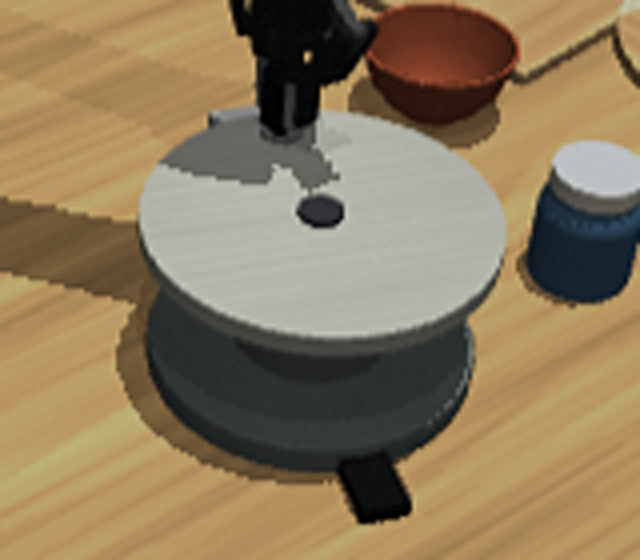

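Emit:
servo_tool(targets=[{"delta_pos": [0, 0, 0], "turn": 0}, {"delta_pos": [0, 0, 0], "turn": 0}, {"delta_pos": [0, 0, 0], "turn": 0}, {"delta_pos": [0, 0, 0], "turn": 0}, {"delta_pos": [0, 0, 0], "turn": 0}], gripper=5.0)

```text
t: 22.32
eef_pos: [0.5068, 0.1634, 0.1559]
ee_rot: [0.004, 0.729, 0.684, 0.004]
wrist_force: [-0.0, -0.1, 0.0]
gripper_width: 0.0499
```

```bash
python3 look.py w23
```

```text
22.325 [0.5068 0.1634 0.1559] (np.float64(-3.614417272046512), array([ 0.0107,  0.0002, -0.9999])) [-0.0451 -0.0957  0.0443] 0.04990710930062565
footpred z [0.5079 0.1634 0.0524]
[[ 0.063   0.998   0.0009]
 [ 0.998  -0.063   0.0106]
 [ 0.0107  0.0002 -0.9999]]
```

View pics/w23.png

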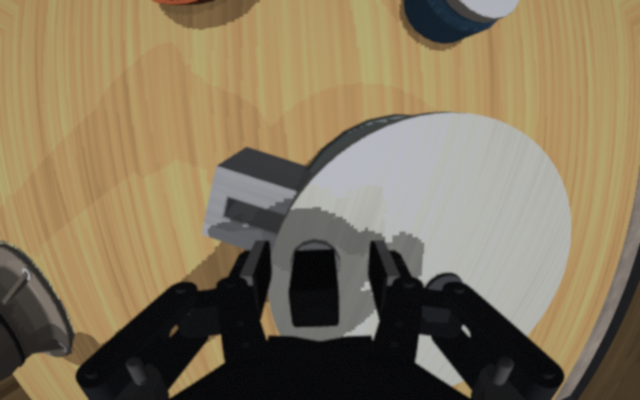

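Fingers are clear of the grip at (315,285). Lift away straight up.

Emit:
servo_tool(targets=[{"delta_pos": [0, 0, -2], "turn": 0}, {"delta_pos": [0, 0, -3], "turn": 0}, {"delta_pos": [0, 0, -4], "turn": 0}, {"delta_pos": [-2, 0, -4], "turn": 0}, {"delta_pos": [-4, 0, -2], "turn": 0}])

```text
t: 23.0
eef_pos: [0.5, 0.1054, 0.3083]
ee_rot: [0.002, 0.726, 0.687, 0.003]
wrist_force: [0.8, -0.9, 0.1]
gripper_width: 0.0502
```

```bash
python3 look.py w24; python3 - <<'E'
from h import *
p,d=snapshot("scene"); P=cloud(camera_model("scene"),d); hsv=cv2.cvtColor(p,cv2.COLOR_RGB2HSV)
m=(hsv[...,2]<60)&(P[...,2]>.128)&(P[...,2]<.175)&(abs(P[...,0]-.503)<.03)&(abs(P[...,1]-.155)<.03)
print(m.sum(), P[m].mean(0) if m.any() else 0, P[m].max(0) if m.any() else 0)
cv2.imwrite("pics/s24.png",cv2.resize(p[130:270,290:450,::-1],None,fx=4,fy=4,interpolation=cv2.INTER_CUBIC))
E
```

```text
23.0 [0.5    0.1054 0.3083] (np.float64(-3.1741251781216016), array([ 0.0063,  0.0014, -1.    ])) [ 0.8284 -0.8705  0.0669] 0.050215932876359295
footpred z [0.5006 0.1055 0.2048]
[[ 0.0554  0.9985  0.0017]
 [ 0.9984 -0.0554  0.0062]
 [ 0.0063  0.0014 -1.    ]]
165 [0.5068 0.1478 0.1499] [0.5143 0.1613 0.1668]
```

View pics/s24.png

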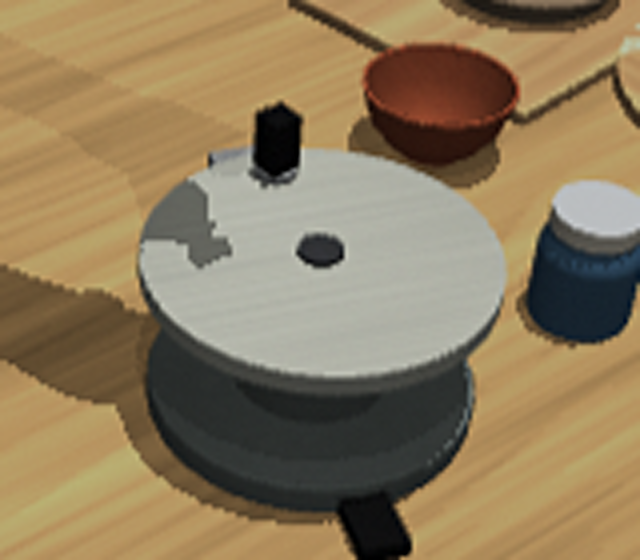

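View pics/w24.png

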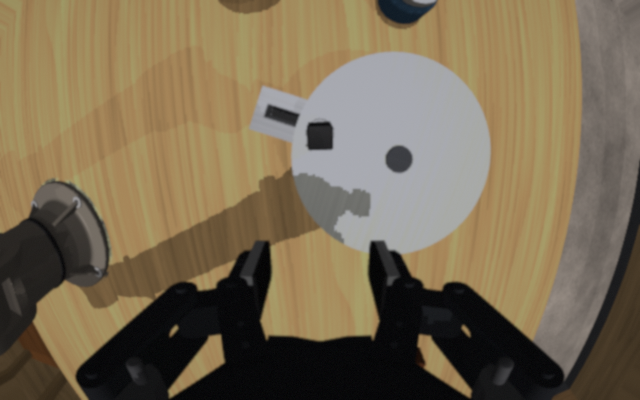

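Emit:
servo_tool(targets=[{"delta_pos": [0, 0, 0], "turn": 0}, {"delta_pos": [0, 0, 0], "turn": 0}, {"delta_pos": [0, 0, 0], "turn": 0}, {"delta_pos": [0, 0, 0], "turn": 0}, {"delta_pos": [0, 0, 0], "turn": 0}])

```text
t: 23.72
eef_pos: [0.4997, 0.1021, 0.3063]
ee_rot: [0.002, 0.729, 0.685, 0.001]
wrist_force: [-0.2, 0.1, 0.3]
gripper_width: 0.05
```

```bash
python3 - <<'E'
from h import *
def rd():
    p,d=snapshot("scene"); P=cloud(camera_model("scene"),d); hsv=cv2.cvtColor(p,cv2.COLOR_RGB2HSV)
    m=(hsv[...,2]<60)&(P[...,2]>.128)&(P[...,2]<.175)&(abs(P[...,0]-.503)<.03)&(abs(P[...,1]-.155)<.03)
    t=m&(P[...,2]>.16); print(state()["t"],m.sum(),P[m].mean(0),P[m].max(0)[2],"top",np.median(P[t],0))
    mh=(abs(P[...,2]-.12)<.01)&(np.hypot(P[...,0]-.582,P[...,1]-.122)<.1); print("head z",np.median(P[mh][:,2]))
    return p,P
p,P=rd()
f=np.load("pics/scene0.npz"); print("scene diff pixels in jar/bowl/tool:",[int((np.abs(p[b:d,a:c].astype(int)-f["p"][b:d,a:c]).max(-1)>40).sum()) for a,b,c,d in [(422,175,455,217),(378,140,422,170),(195,265,250,340)]])
E
```

```text
23.775 167 [0.5069 0.1476 0.1497] 0.1672858496161358 top [0.505  0.1497 0.1643]
head z 0.11922919450750741
scene diff pixels in jar/bowl/tool: [0, 7, 0]
```

The pin hasn't moved and its grip top sits at the expected home height of about 0.166 m. The head is at 0.119 m and the bystanders are unmoved.

```bash
python3 -c "
from cell import *
print(hand_in())"
```

```text
the job is handed in; nothing more can be done
None
```

The job is handed in at about 23.8 s: the pin is home through the hole and in the slot, and the gripper has let go. I took the smaller black pin from the rest and pressed its foot on the head over the slot. Pressing with about 2–2.5 N slowed the head from 0.9 to about 0.2 rad/s. The hole caught the foot at that crawl and stopped, and I pushed the pin down in small steps, released it and moved the arm clear.

**Checks that agreed:**
- After release, the top of the grip is at about 0.167 m, against 0.166 m expected when home, and the head is at 0.119 m.
- The pin stayed put over the 0.7 s I watched it, so the head is holding.
- The scene-camera picture shows the bowl, glaze jar and tool block where they started.
- The wrist force at the end of each move stayed below about 4 N.

**Checks that disagreed or were weak:**
- The wrist camera read radial distances about 2% short (slot end 145 mm instead of 148 mm). I shifted the foot about 1.8 mm inward to line it up with the hole itself before it arrived.
- Drag pulled the tool sideways by about 1 mm, which I corrected as I went.
- While I held the pin it leaned about 1°. I did not measure its tilt after release; it only looks upright in the pictures.

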